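Set out film applicators and start the dye roller

TASK

Get the bench ready for today's draw-downs. Lay every dye bottle on its side in a bay of the bottle roller, one to a bay, lying level along the rollers on all four wheels, and only when they all lie there switch the roller on. Take every film applicator out of the wooden storage block - the nests leave no room for fingers, so press down the end over the deep part until the other end tips up - and lay them flat on the floor of the metal tray, side by side; leave the orange jar and the calculator where they are.

Things in the scene. Friction and masses are not known exactly. Their poses are not given: they have to be found in the camera images.
- nest_block: beech storage block, fixed, 157 x 221 x 60 mm; origin on the bench under the middle of the middle nest. Three nests along its x, centres at y = -68, 0, +68 mm, each 37 mm wide from x = -66 to +53.5 mm, open at the top. An applicator lies in its nest with its middle over x = 0, its underside at height 33 mm, its top 1 mm below the block's top. Some nests may be empty
- nest_edge (a point): tipping edge of the middle nest (x = -3 mm of the block, height 33 mm; the other nests have the same edge). On its far (+x) side the nest floor is level at this height and carries the applicator; on its near (-x) side the nest is 27 mm deeper, and runs 14 mm past the applicator's near end
- nest_press (a point): middle nest: top face of the applicator near its near end (x = -42 mm, height 59 mm), the place to press. 1 to 2 N suffice; pushed down 12 to 20 mm here, the applicator rocks over nest_edge past its balance and stays tipped at about 33 degrees by itself, near end on the deep floor, far end standing about 25 mm above the block's top (60 mm)
- steel_tray: loose stainless steel open tray, 180 (its x) x 210 (its y) x 22 mm, walls and floor 4 mm; origin under its middle
- bottle_roller: bottle roller, fixed; white base 205 x 190 mm, origin on the bench under the middle of the roller field; grey drive housing 48 mm high from x = -96 to -176 mm carries the switch. Two bays side by side, y = +45 and -45 mm, running along its x. End frames at x = -88 and +88 mm are 46 mm high. The wheels do not turn freely
- bay_left (a point): bay on the roller's +y side: where the middle of a lying bottle's body comes to rest, 69 mm above the bench; the bottle lies along this point's x axis, nozzle either way. A bay is two 8 mm shafts 36 mm apart at height 40 mm with 26 mm rubber wheels at x = -30 and +30 mm; between the wheels (25 mm either way) only the thin shafts are below the bottle
- bay_right (a point): the same for the bay on the roller's -y side
- roller_switch (a joint): toggle switch lever of the roller: 0 = off, leaning to the roller's -x; 1.0 rad = fully on, leaning to the roller's +x; stays where it is left; light friction (about 1.5 N at the tip)
- roller_switch_tip (a point): a point near the end of the red sleeve (15 mm thick, rounded end, 35 mm long) on the lever, 50 mm from its axis; it swings in the roller's x-z plane about an axis along the roller's y at x = -136 mm, 60 mm above the bench
- jar_orange: bystander: orange screw jar with blue lid, 80 mm diameter, 108 mm high; leave alone
- calculator: bystander: desk calculator, 115 x 66 x 15 mm; leave alone
- applicator_a: steel film applicator, 104 mm long (its y axis), 0.38 kg: a bar 24 mm wide (x) and 25 mm high (z) with an end cheek 34 mm wide, 26 mm high and 6 mm thick at each end; origin under its middle, z up. Starts in a nest of the block, its y axis along the block's x. May be absent (None from the start)
- applicator_a_mid (a point): middle of that applicator, 13 mm above its origin
- applicator_b: steel film applicator, 104 mm long (its y axis), 0.38 kg: a bar 24 mm wide (x) and 25 mm high (z) with an end cheek 34 mm wide, 26 mm high and 6 mm thick at each end; origin under its middle, z up. Starts in a nest of the block, its y axis along the block's x. May be absent (None from the start)
- applicator_b_mid (a point): middle of that applicator, 13 mm above its origin
- applicator_c: steel film applicator, 104 mm long (its y axis), 0.38 kg: a bar 24 mm wide (x) and 25 mm high (z) with an end cheek 34 mm wide, 26 mm high and 6 mm thick at each end; origin under its middle, z up. Starts in a nest of the block, its y axis along the block's x. May be absent (None from the start)
- applicator_c_mid (a point): middle of that applicator, 13 mm above its origin
- dye_red: red dye squeeze bottle, 155 mm high: round body 42 mm in diameter and 100 mm high, cone nozzle above it (only the body is solid to the touch), 0.12 kg; origin under its middle, z axis along the bottle to the nozzle. Starts upright on the bench. May be absent (None from the start)
- dye_red_mid (a point): middle of that bottle's body, 50 mm above its base along its z axis
- dye_blue: blue dye squeeze bottle, 155 mm high: round body 42 mm in diameter and 100 mm high, cone nozzle above it (only the body is solid to the touch), 0.12 kg; origin under its middle, z axis along the bottle to the nozzle. Starts upright on the bench. May be absent (None from the start)
- dye_blue_mid (a point): middle of that bottle's body, 50 mm above its base along its z axis
- dye_yellow: yellow dye squeeze bottle, 155 mm high: round body 42 mm in diameter and 100 mm high, cone nozzle above it (only the body is solid to the touch), 0.12 kg; origin under its middle, z axis along the bottle to the nozzle. Starts upright on the bench. May be absent (None from the start)
- dye_yellow_mid (a point): middle of that bottle's body, 50 mm above its base along its z axis
Mind the look-alikes: they are no part of the job. Several things look just like the dye_yellow: the one meant starts farthest to the robot's left.

How it is judged:
By the outcome, as a careful person would: the job done as asked, in the order asked, and still so for the second after the job is handed in, with the robot touching nothing.
Of applicator_a, applicator_b, applicator_c only 2 to 3 are there at a start; the rules pass over those that are not, and their reading is None.
Of dye_red, dye_blue, dye_yellow only 1 to 2 are there at a start; the rules pass over those that are not, and their reading is None.
At some moment in a run one of steel_tray may be knocked a few centimetres aside while the robot is not near it.
Once in a run the grip may slacken for a moment while it holds something.
It also fails if it takes over 210 s, if anything falls off the work surface, if the arm or the gripper's body presses on something with over 40 N, if the wrist force passes 120 N, or if a joint passes its speed limit or range.

ROBOT

A 6-joint arm with a two-finger parallel gripper is mounted at the origin on a cart in front of the work surface, level with it; the furniture and walls round the work are solid. World frame = base frame: x ahead of the robot, y to its left, z up, the work surface at z = 0. Lengths are in mm, angles in rad, forces in N, time in s.
With the tool pointing down it reaches from about 375 to 750 mm from the base axis. Payload 9 kg.
Tool frame: the origin (TCP) lies on the centre line of the jaws, within the pads' length; the fingertips stand 11 mm ahead of it and the grasp point (between the pads) lies 8 mm behind it; z points along the fingers, y is the line along which they close (so a half turn about z gives the same grasp; the last joint's range is limited). The gripper opens to 85 mm and grips with 20 to 120 N. Pads are 22 mm wide; open, the fingers measure 114 mm over their backs; the gripper's body (76 mm by 85 mm) begins 54 mm behind the grasp point. The pads swing forward as they close: fully open they stand 13 mm farther back than shut.
Start: joints at [-1.347, 0.104, 0.097, 1.564, 0, 1.353], TCP at [256.554, -542.416, 242.331] pointing down, gripper open.
Joint ranges: [-2.99, 2.99], [-0.84, 1.86], [-1.1, 1.16], [-1.84, 2.11], [-1.51, 1.56], [-3.14, 3.14]. Speed limits (rad/s): [2.22, 2.22, 2.57, 3.14, 3.14, 3.14].

INTERFACE

Orientations are given as a unit quaternion [w, x, y, z].
In Python, from workcell import sensors, viewer, ctrl, models gives the robot as it stands.
- The arm moves only by the tool jog_arm, never from a script. Its argument "moves" is a list of rows, each a list of 7 numbers: the shift along the tool's x, y, z each as a share of 50 cm, from -1 to 1, then the turn, a rotation vector about the tool's x, y, z each as a share of 360 degrees, from -1 to 1, then the opening, from -1 (shut) to 1 (fully open). A call has 1 to 12 rows; each row shifts and turns the commanded pose from where the row before left it, along the tool's axes as they then stand; what a row does not reach is not made up. A row lasts 1/10 s, in which the tool goes at most 50 mm and 8.59 degrees, less where a joint would pass 70% of its speed; a pose out of reach is approached as far as the arm can. A call with a number of a shift or a turn outside -1 to 1 is refused whole. A call with a gripper value outside its range is refused whole. The fingers move at their own pace and stop on an object; the grip force is fixed at half the most. Time passes only in rows, so rows that do not move let the fingers close. It gives the time, the measured TCP pose, the force, the opening and the grip force at its end, in the units of the state.
- sensors.get_obs(): the state, without advancing time (a new reading comes with each control period).
- viewer.read_camera(name): name is "scene" or "top"; returns (picture, depth): 480x640x3 uint8, red, green, blue; 480x640 float32, mm along the optical axis (not along the pixel's ray), 0 where there is no reading.
- viewer.camera_model(name): a dict with "intrinsics" (3x3 intrinsics, pixels), "extrinsics" (4x4, takes a point from world to camera coordinates). Camera axes: x right, y up, looking along -z (the intrinsics and any distortion apply to the point x, -y, -z); pixel columns grow to the right and rows downward; lengths in mm; the calibration is good to about 2 mm. A picture is of the moment at which its call begins. camera_model takes no time and is no camera call.
- ctrl.job_done(): hands the job in; it is judged then, once.
Trained networks look in the newest picture that a camera, given by its name, has taken for a name from the list of things; names that differ only in an ending like _2 or _b are one class to them, and where a whole thing is asked for, a point or a joint stands for the part that bears it (a point fixed in the world has none). Each returns a list of dicts, best first, with "confidence" (0 to 1); they miss things now and then, are a little off and sometimes report something else, mostly with a low value. They report only what shows in the picture. A call takes as long as a camera call. They do not tell look-alikes from the thing itself.
- models.silhouettes(camera, query): "mask" (480x640 bool, what is visible of it) and "bbox" ([centre column, centre row, width, height] in pixels, round what is visible of it).
The state is a dict: "time": time; "joint_positions": joint angles; "joint_vel": joint speeds; "effort": joint torques, N m; "tcp_pos": TCP position; "eef_rot": TCP orientation; "force": force on the tool from outside, world axes, zero at the start; "moment": the same for the moment, N m; "finger_gap": finger opening in mm; "grasp_force": force on a finger pad.
Only numpy, scipy, OpenCV 4.12 (cv2) and the standard library are available. Lean on these libraries where they do the work, as an engineer would, in place of code of your own. Each camera call takes 0.05 s, during which the arm holds its last target. There are 200 camera calls.

## Working session

There is one attempt and no reset: what is moved stays moved. The work goes in short steps, Python scripts to look and compute and a tool call to move; the robot and the scene stay as the last step left them, time stands still between calls to the robot, and variables do not carry over. Pictures are saved under pics/ and viewed, at most 14 in all, crops included, and the job is handed in when it is done.

Besides the shell and the picture viewer there is one more tool, called after "Call:" as name(argument=value, ...) on one line, values as JSON. jog_arm: Moves the arm, as the interface text tells. Its arguments: {"type":"object","properties":{"moves":{"type":"array","items":{"type":"array","items":{"type":"number","minimum":-1,"maximum":1}}}},"required":["moves"]}

```bash
ls; mkdir -p pics; cat > h.py <<'E'
import numpy as np, cv2
from workcell import sensors, viewer, ctrl, models
def cam(n):
    img,d=viewer.read_camera(n); m=viewer.camera_model(n); return img,d,np.array(m['intrinsics']),np.array(m['extrinsics'])
def world(d,K,E):
    v,u=np.mgrid[0:480,0:640]
    x=(u-K[0,2])/K[0,0]*d; y=(v-K[1,2])/K[1,1]*d
    p=np.stack([x,-y,-d,np.ones_like(d)],-1)
    return (p@np.linalg.inv(E).T)[...,:3]
def save(n,img): cv2.imwrite('pics/'+n,cv2.cvtColor(img,cv2.COLOR_RGB2BGR))
E
python3 - <<'E'
from h import *
for n in('top','scene'):
    i,d,K,E=cam(n); save(n+'0.png',i); np.savez(n+'0.npz',i=i,d=d,K=K,E=E); print(n,K,np.linalg.inv(E)[:3].round(2), viewer.camera_model(n).keys())
print(sensors.get_obs())
E
```

```text
pics
top [[595.04438436   0.         326.22461712]
 [  0.         595.04438436 236.4824035 ]
 [  0.           0.           1.        ]] [[ 3.00000e-02  9.90000e-01 -1.20000e-01  3.80470e+02]
 [-1.00000e+00  2.00000e-02 -1.00000e-02 -6.92600e+01]
 [-1.00000e-02  1.20000e-01  9.90000e-01  1.60269e+03]] dict_keys(['intrinsics', 'extrinsics'])
scene [[524.56750147   0.         315.00042853]
 [  0.         524.56750147 242.24508233]
 [  0.           0.           1.        ]] [[-8.60000e-01  3.60000e-01 -3.50000e-01  4.34200e+01]
 [-5.00000e-01 -6.20000e-01  6.10000e-01  8.37380e+02]
 [ 0.00000e+00  7.00000e-01  7.10000e-01  1.15544e+03]] dict_keys(['intrinsics', 'extrinsics'])
{'time': 0.1, 'joint_positions': array([-1.34671707e+00,  1.04633678e-01,  9.65627163e-02,  1.56390850e+00,
        1.49825592e-05,  1.35311241e+00]), 'joint_vel': array([ 3.50576400e-06, -1.50610375e-03,  4.00976246e-03, -4.33034922e-04,
        9.23353985e-05, -1.03119307e-03]), 'effort': array([ 7.97197659e-03, -5.58210289e+01,  5.04717064e+01,  1.31393169e-02,
       -1.93013648e-04,  1.76224620e-05]), 'tcp_pos': array([ 256.47766891, -542.10796019,  241.61216952]), 'eef_rot': array([-5.91590799e-04,  9.75704512e-01,  2.19089833e-01,  5.59959875e-06]), 'force': array([-1.27306391,  0.73022229,  0.26798999]), 'moment': array([-0.04766905,  0.01661577, -0.0407595 ]), 'grasp_force': 0.0, 'finger_gap': 85.28400345758628}
```

View pics/top0.png

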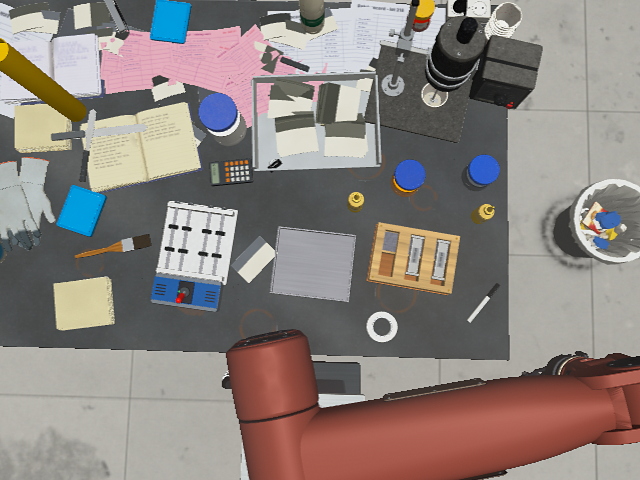

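View pics/scene0.png

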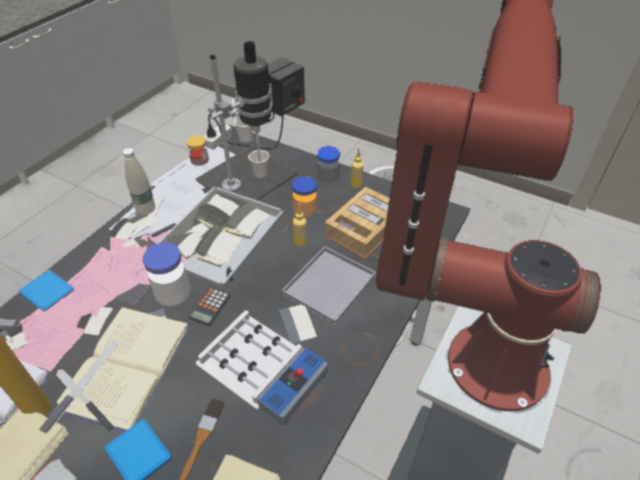

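Two yellow bottles: top view (356,200) and (486,212). The robot's left is +y, which is image left, so (356,200) is the candidate. Two applicators show at (415,258) and (440,262), and the left nest (389,250) is unclear. I'll measure and query the networks.

```bash
cat > m.py <<'E'
from h import *
for n in('top','scene'):
    i,d,K,E=cam(n); W=world(d,K,E)
    for q in('dye_red','dye_blue','dye_yellow','applicator_a','nest_block','steel_tray','bottle_roller','roller_switch'):
        for r in models.silhouettes(n,q)[:5]:
            if r['confidence']<.15: continue
            m=r['mask']&(d>0); P=W[m]
            if len(P)==0: continue
            top=P[P[:,2]>np.percentile(P[:,2],97)-8]
            rect=cv2.minAreaRect(P[:,:2].astype(np.float32))
            print(n,q,round(r['confidence'],2),np.round(r['bbox']),'med',np.median(P,0).round(),'zmax',np.percentile(P[:,2],98).round(),'topc',top.mean(0).round(),'rect',np.round(rect[0]),np.round(rect[1]),round(rect[2],1))
E
python3 m.py; python3 - <<'E'
from h import *
z=np.load('top0.npz');i=z['i']
a=cv2.resize(i[170:310,330:510],(0,0),fx=4.4,fy=4.2,interpolation=cv2.INTER_CUBIC);save('crop1.png',a)
E
```

```text
top dye_red 0.71 [414. 256.  16.  41.] med [ 516. -278.   58.] zmax 65.0 topc [ 517. -279.   60.] rect [ 518. -281.] [ 36. 105.] 81.3
top dye_red 0.24 [229. 170.  39.  31.] med [736. 218.  13.] zmax 20.0 topc [737. 214.  15.] rect [737. 220.] [ 68. 121.] 7.2
top dye_blue 0.23 [195. 256.  87. 109.] med [504. 301.  38.] zmax 58.0 topc [443. 310.  54.] rect [506. 304.] [191. 278.] 83.5
top dye_blue 0.17 [441. 262.  18.  42.] med [ 510. -346.   58.] zmax 65.0 topc [ 507. -346.   60.] rect [ 508. -349.] [ 36. 105.] 81.5
top dye_yellow 0.78 [354. 204.   9.  18.] med [ 646. -121.   92.] zmax 145.0 topc [ 654. -123.  145.] rect [ 652. -121.] [36. 36.] 2.8
top dye_yellow 0.66 [483. 217.  26.  22.] med [ 627. -450.   86.] zmax 140.0 topc [ 631. -457.  140.] rect [ 639. -470.] [48. 71.] 35.0
top dye_yellow 0.57 [440. 262.  14.  40.] med [ 506. -345.   58.] zmax 64.0 topc [ 506. -346.   60.] rect [ 508. -347.] [ 31. 104.] 81.2
top applicator_a 0.8 [440. 262.  18.  41.] med [ 508. -346.   58.] zmax 65.0 topc [ 506. -346.   60.] rect [ 507. -349.] [ 35. 103.] 81.3
top applicator_a 0.7 [181. 299.  
[... 1998 characters left out ...]
145.] [179. 627.] 19.8
scene steel_tray 0.63 [329. 286.  90.  77.] med [491. -13.   4.] zmax 23.0 topc [487.  -1.  20.] rect [490. -23.] [233. 183.] 85.4
scene steel_tray 0.2 [367. 215.  35.  17.] med [ 515. -277.   57.] zmax 63.0 topc [ 517. -277.   58.] rect [ 519. -276.] [ 44. 109.] 77.4
scene bottle_roller 0.94 [263. 366. 134. 115.] med [497. 321.  39.] zmax 56.0 topc [437. 317.  51.] rect [514. 295.] [208. 302.] 83.5
scene roller_switch 0.52 [298. 374.   8.  10.] med [389. 320. 102.] zmax 114.0 topc [385. 319. 111.] rect [400. 310.] [18. 47.] 49.8
scene roller_switch 0.32 [365. 215.  34.  17.] med [ 517. -278.   57.] zmax 63.0 topc [ 517. -278.   58.] rect [ 519. -276.] [ 41. 109.] 79.8
```

View pics/crop1.png

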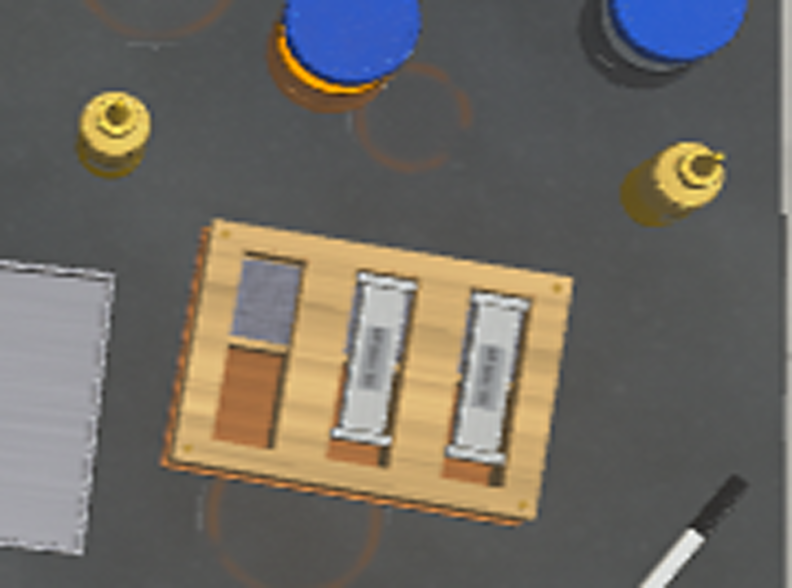

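The crop shows the left nest empty (grey floor, brown deep part), with two applicators in the middle and right nests and the deep side towards the robot. The yellow look-alikes are at top-view pixels (356,200), y≈-121, and (486,212), y≈-455. The one meant is (356,200), since it is farthest to the robot's left. No red or blue bottle shows. Next I'll refine the poses.

```bash
cat > fit.py <<'E'
from h import *
z=np.load('top0.npz');i,d=z['i'],z['d'];W=world(d,z['K'],z['E'])
def rect(P): 
    r=cv2.minAreaRect(P[:,:2].astype(np.float32)); return np.round(r[0],1),np.round(r[1],1),round(r[2],2)
X,Y,Z=W[...,0],W[...,1],W[...,2]
b=(abs(X-515)<120)&(abs(Y+279)<140)&(Z>54)&(Z<66); b=cv2.morphologyEx(b.astype(np.uint8),cv2.MORPH_OPEN,np.ones((3,3)))>0
print('block top',rect(W[b]))
t=(abs(X-493)<120)&(abs(Y+14)<128)&(Z>13)&(Z<30); print('tray rim',rect(W[t]), t.sum())
g=i.astype(int).sum(-1)
w=(abs(X-543)<70)&(abs(Y-301)<90)&(g<150)&(Z>36)
n,l,s,c=cv2.connectedComponentsWithStats(w.astype(np.uint8))
print('wheels',[ (W[l==k].mean(0).round(1).tolist(),int(s[k,4])) for k in range(1,n) if s[k,4]>=8])
h=(X>350)&(X<470)&(abs(Y-310)<130)&(Z>42)&(Z<62)&(i[...,2]>i[...,0]+40); print('housing',rect(W[h]))
r=(X>340)&(X<470)&(abs(Y-310)<60)&(Z>62); print('lever',W[r][np.argsort(W[r][:,2])].round()[::6].tolist())
B=(abs(X-653)<45)&(abs(Y+121)<45); 
for lo,hi in((85,104),(104,125),(125,170)):
    m=B&(Z>lo)&(Z<hi); print('bottle',lo,rect(W[m]),m.sum())
E
python3 fit.py
```

```text
block top (array([ 511.9, -279.2]), array([215.5, 152.3]), 81.28)
tray rim (array([493.2,  -3.3]), array([232.7, 180.7]), 85.0) 524
wheels [([578.5, 356.8, 49.6], 29), ([574.0, 320.9, 50.9], 28), ([568.2, 267.7, 50.3], 31), ([564.0, 232.1, 52.5], 28), ([519.2, 363.6, 51.5], 28), ([514.8, 328.1, 53.0], 27), ([509.0, 274.6, 52.0], 24), ([504.8, 239.2, 50.5], 27)]
housing (array([418.5, 313.1]), array([174.6,  83.6]), 83.47)
lever [[414.0, 310.0, 62.0], [420.0, 305.0, 63.0], [412.0, 310.0, 64.0], [401.0, 312.0, 66.0], [417.0, 315.0, 67.0], [401.0, 305.0, 70.0], [396.0, 310.0, 82.0], [391.0, 311.0, 88.0], [398.0, 312.0, 92.0], [386.0, 311.0, 94.0], [395.0, 320.0, 102.0], [386.0, 311.0, 105.0], [383.0, 313.0, 108.0], [390.0, 318.0, 110.0], [385.0, 322.0, 112.0], [385.0, 319.0, 114.0]]
bottle 85 (array([ 655.4, -122.9]), array([37.4, 38.4]), 43.7) 112
bottle 104 (array([ 655.5, -123.4]), array([21. , 21.7]), 45.33) 50
bottle 125 (array([ 655.7, -121.8]), array([11.7,  9.9]), 60.56) 19
```

```bash
cat > plan.py <<'E'
import sys, numpy as np
from scipy.spatial.transform import Rotation as Ro
from workcell import sensors
def RR(psi,p):
    a,b=np.radians([psi,p]); z=np.array([np.cos(b)*np.cos(a),np.cos(b)*np.sin(a),-np.sin(b)]); y=np.array([-np.sin(a),np.cos(a),0.])
    return Ro.from_matrix(np.stack([np.cross(y,z),y,z],1))
def cur():
    o=sensors.get_obs(); q=o['eef_rot']; return np.array(o['tcp_pos']),Ro.from_quat([q[1],q[2],q[3],q[0]])
def show(tag,v,mx):
    n=max(1,int(np.ceil(np.linalg.norm(v)/mx-1e-6))); r=np.round(v/n,3); last=np.round(v-r*(n-1),4)
    print(' ',tag,n-1,'x',r.tolist(),'+',last.tolist())
def plan(steps,order=None):
    """steps: list of (x,y,z,psi,p); per step: turn about TCP first, then shift"""
    P,R=cur(); print('at',P.round(1),R.as_matrix()[:,2].round(3))
    for s in steps:
        T=RR(s[3],s[4]) ; rv=(R.inv()*T).as_rotvec()/(2*np.pi)
        if np.linalg.norm(rv)>.001: show('turn',rv,.0235)
        d=T.inv().apply(np.array(s[:3])-P)/500
        if np.linalg.norm(d)>.0004: show('shift',d,.09)
        P,R=np.array(s[:3],float),T
if __name__=='__main__': plan(eval(sys.argv[1]))
E
python3 plan.py "[(256,-542,280,-20,90),(574,-93,240,-20,90),(574,-93,240,-20,25),(574.4,-92.9,94.8,-20,25),(659.6,-123.9,52.5,-20,25)]"
```

```text
at [ 256.5 -542.4  242.3] [ 0. -0. -1.]
  turn 15 x [0.0, 0.0, -0.023] + [0.0, 0.0, -0.0291]
  shift 0 x [0.001, 0.0, -0.075] + [0.0013, 0.0004, -0.0753]
  shift 12 x [-0.022, 0.082, 0.006] + [-0.0265, 0.0774, 0.008]
  turn 7 x [0.0, -0.023, 0.0] + [0.0, -0.0196, 0.0]
  shift 3 x [0.066, 0.0, 0.031] + [0.0649, 0.0005, 0.0303]
  shift 2 x [0.0, 0.0, 0.067] + [0.0, 0.0, 0.0661]
```

Call:
jog_arm(moves=[[0,0,-0.075,0,0,-0.023,0.5],[0,0,0,0,0,-0.023,0.5],[0,0,0,0,0,-0.023,0.5],[0,0,0,0,0,-0.023,0.5],[0,0,0,0,0,-0.023,0.5],[0,0,0,0,0,-0.023,0.5],[0,0,0,0,0,-0.023,0.5],[0,0,0,0,0,-0.023,0.5]])

```text
time: 1.8
tcp_pos: [256.6, -542.4, 279.9]
eef_rot: [0.0, 0.695, 0.719, -0.0]
force: [0.3, 1.4, -0.5]
finger_gap: 64.1
grasp_force: 0.0
```

```bash
python3 -c "
from h import *;o=sensors.get_obs();print(o['joint_positions'].round(2),o['finger_gap'])"; python3 plan.py "[(574,-93,240,-20,90)]"
```

```text
[-1.35  0.12  0.18  1.63  0.    0.19] 64.10952122545719
at [ 256.6 -542.4  279.9] [ 0. -0. -1.]
  turn 8 x [-0.0, 0.0, -0.021] + [-0.0, 0.0, -0.0212]
  shift 12 x [-0.022, 0.082, 0.006] + [-0.0252, 0.0777, 0.0077]
```

Call:
jog_arm(moves=[[0,0,0,0,0,-0.021,0.5],[0,0,0,0,0,-0.021,0.5],[0,0,0,0,0,-0.021,0.5],[0,0,0,0,0,-0.021,0.5],[0,0,0,0,0,-0.021,0.5],[0,0,0,0,0,-0.021,0.5],[0,0,0,0,0,-0.021,0.5],[0,0,0,0,0,-0.021,0.5],[0,0,0,0,0,-0.021,0.5]])

```text
time: 2.7
tcp_pos: [256.6, -542.4, 279.8]
eef_rot: [0.0, 0.174, 0.985, -0.0]
force: [0.6, -0.6, -0.3]
finger_gap: 64.0
grasp_force: 0.0
```

Call:
jog_arm(moves=[[-0.022,0.082,0.006,0,0,0,0.5],[-0.022,0.082,0.006,0,0,0,0.5],[-0.022,0.082,0.006,0,0,0,0.5],[-0.022,0.082,0.006,0,0,0,0.5],[-0.022,0.082,0.006,0,0,0,0.5],[-0.022,0.082,0.006,0,0,0,0.5],[-0.022,0.082,0.006,0,0,0,0.5],[-0.022,0.082,0.006,0,0,0,0.5],[-0.022,0.082,0.006,0,0,0,0.5],[-0.022,0.082,0.006,0,0,0,0.5],[-0.022,0.082,0.006,0,0,0,0.5],[-0.022,0.082,0.006,0,0,0,0.5]])

```text
time: 3.9
tcp_pos: [552.7, -125.7, 243.9]
eef_rot: [0.0, 0.177, 0.984, -0.0]
force: [-0.8, -0.5, 0.5]
finger_gap: 64.1
grasp_force: 0.0
```

Call:
jog_arm(moves=[[-0.025,0.078,0.008,0,0,0,0.5],[0,0,0,0,-0.023,0,0.5],[0,0,0,0,-0.023,0,0.5],[0,0,0,0,-0.023,0,0.5],[0,0,0,0,-0.023,0,0.5],[0,0,0,0,-0.023,0,0.5],[0,0,0,0,-0.023,0,0.5],[0,0,0,0,-0.023,0,0.5],[0,0,0,0,-0.02,0,0.5],[0,0,0,0,0,0,0.5]])

```text
time: 4.9
tcp_pos: [653.1, -96.7, 235.8]
eef_rot: [0.447, 0.161, 0.875, -0.089]
force: [-0.4, 0.1, -0.9]
finger_gap: 63.9
grasp_force: 0.0
```

```bash
python3 -c "
from h import *;o=sensors.get_obs();print(o['joint_positions'].round(2),o['finger_gap'])"; python3 plan.py "[(574.4,-92.9,94.8,-20,25),(659.6,-123.9,52.5,-20,25)]"
```

```text
[-0.32 -0.84 -0.98  0.48 -0.04  0.02] 63.86399252109974
at [653.1 -96.7 235.8] [ 0.754 -0.3   -0.584]
  turn 1 x [-0.002, -0.015, 0.0] + [-0.0019, -0.0148, 0.0]
  shift 3 x [0.08, -0.012, -0.004] + [0.0791, -0.0108, -0.0052]
  shift 2 x [0.0, 0.0, 0.067] + [0.0, 0.0, 0.0661]
```

```bash
cat > kin.py <<'E'
import numpy as np
from scipy.optimize import fsolve
# r-plane, z, j2,j3,j4
D=[(586,241.6,.1046,.0966,1.5639),(np.hypot(256.6,542.4),279.9,.12,.18,1.63),(np.hypot(653.1,96.7),235.8,-.84,-.98,.48)]
off=np.hypot(256.5,542.1)*np.sin(-1.129+1.3467)
A=[];b=[]
for k,(r,z,a,c,d) in enumerate(D):
    if k: r=np.sqrt(r*r-off**2)
    e=c-a;p=a-c+d
    A+=[[np.sin(a),np.cos(e),np.cos(p),0],[np.cos(a),np.sin(e),-np.sin(p),1]];b+=[r,z]
s,res,*_=np.linalg.lstsq(np.array(A),np.array(b),rcond=None);print('off',off,'L1,L2,Lt,h',s.round(),(np.array(A)@s-b).round(1),np.linalg.svd(A)[1].round(2))
L1,L2,Lt,h=s
def ik(x,y,z,p):
    r=np.sqrt(x*x+y*y-off**2);p=np.radians(p);wr=r-Lt*np.cos(p);wz=z+Lt*np.sin(p)-h
    D=np.hypot(wr,wz);g=np.arctan2(wz,wr);c=(L1**2+D*D-L2**2)/(2*L1*D)
    if abs(c)>1:return None
    t=g+np.arccos(c);j2=np.pi/2-t;e=np.arctan2(wz-L1*np.sin(t),wr-L1*np.cos(t));j3=e+j2;return np.round([j2,j3,p-j2+j3],2)
if __name__=='__main__':
    for p in(20,25,30,35,40,45):print(p,ik(660,-124,52,p),ik(620,-110,95,p),ik(600,-100,95,p),ik(600,-100,135,p),ik(660,-124,140,p),'rel',ik(536,253,69,p+90),ik(536,253,160,p+90))
E
python3 kin.py
```

```text
off 129.53031929943288 L1,L2,Lt,h [280. 555. 377. 345.] [-2.2  0.7  2.  -0.4  0.2 -0.3] [2.94 1.72 0.64 0.07]
20 [-0.11 -1.03 -0.57] [-0.69 -1.35 -0.3 ] None None [-0.59 -1.18 -0.24] rel [0.66 0.39 1.66] [0.59 0.47 1.8 ]
25 [-0.21 -1.04 -0.39] [-0.8  -1.34 -0.1 ] None None [-0.64 -1.15 -0.07] rel [0.79 0.55 1.77] [0.72 0.62 1.91]
30 [-0.28 -1.02 -0.22] [-0.81 -1.29  0.05] [-1.29 -1.54  0.27] None [-0.64 -1.09  0.07] rel [0.93 0.71 1.88] [0.86 0.79 2.02]
35 [-0.31 -0.98 -0.06] [-0.77 -1.21  0.17] [-1.03 -1.35  0.28] [-1.2  -1.37  0.44] [-0.61 -1.01  0.21] rel [1.09 0.91 2.01] [1.03 0.99 2.14]
40 [-0.31 -0.92  0.09] [-0.7  -1.11  0.29] [-0.89 -1.23  0.36] [-1.01 -1.22  0.48] [-0.55 -0.92  0.33] rel [1.29 1.17 2.15] [1.25 1.27 2.3 ]
45 [-0.28 -0.84  0.22] [-0.62 -1.01  0.4 ] [-0.77 -1.11  0.45] [-0.86 -1.09  0.56] [-0.48 -0.83  0.44] rel None None
```

```bash
python3 plan.py "[(659,-124,180,-20,36),(659,-124,52,-20,33)]"; python3 -c "
from plan import *
P,R=cur();print(R.inv().apply(np.array([659,-124,200])-P)/500)"
```

```text
at [653.1 -96.7 235.8] [ 0.754 -0.3   -0.584]
  turn 0 x [-0.004, 0.001, -0.0] + [-0.0039, 0.0008, -0.0004]
  shift 1 x [0.036, -0.024, 0.045] + [0.0367, -0.0233, 0.0447]
  turn 0 x [0.0, -0.008, 0.0] + [0.0, -0.0083, 0.0]
  shift 2 x [0.072, -0.0, 0.046] + [0.0707, -0.0, 0.0474]
[ 0.04057557 -0.0458076   0.06712019]
```

Call:
jog_arm(moves=[[0.02,-0.023,0.034,-0.004,0.001,0,0.5],[0.02,-0.023,0.034,0,0,0,0.5],[0.017,0,0.011,0,0,0,0.5],[0.016,0,0.011,0,-0.004,0,0.5],[0,0,0,0,-0.004,0,0.5],[0,0,0,0,0,0,0.5]])

```text
time: 5.5
tcp_pos: [660.2, -125.0, 187.0]
eef_rot: [0.47, 0.154, 0.865, -0.082]
force: [-0.5, -0.4, -0.2]
finger_gap: 63.9
grasp_force: 0.0
```

```bash
python3 -c "
from h import *;o=sensors.get_obs();print(o['joint_positions'].round(2),o['finger_gap'])
i,d,K,E=cam('scene');save('pre.png',cv2.resize(i[60:360,150:550],(800,600)))"; python3 plan.py "[(659,-124,52,-20,33)]"
```

```text
[-0.4  -0.82 -1.09  0.3   0.04 -0.02] 63.893892737152086
at [ 660.  -124.8  186.5] [ 0.787 -0.287 -0.546]
  shift 2 x [0.076, 0.0, 0.048] + [0.075, 0.0009, 0.0484]
```

View pics/pre.png

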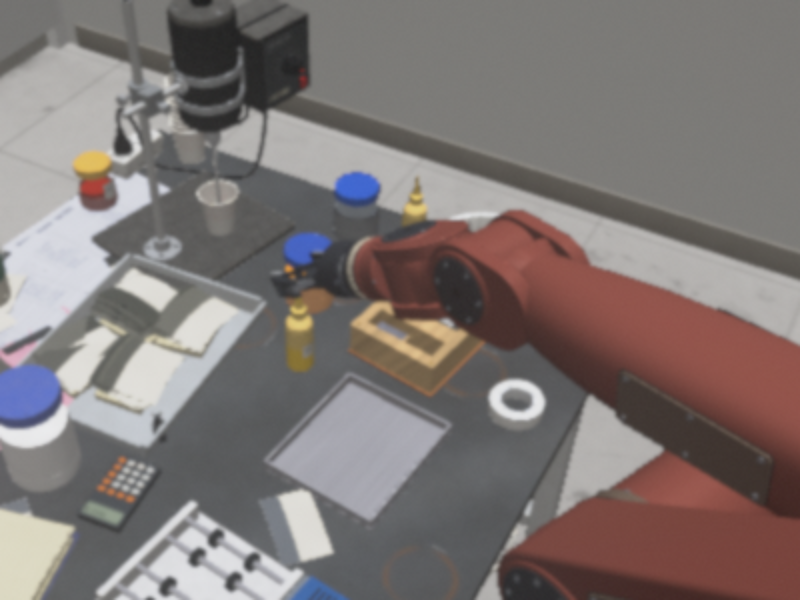

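The picture shows the open gripper directly above the target bottle (crop 300,340), clear of the block and tray.

Call:
jog_arm(moves=[[0.056,0,0.036,0,0,0,0.5],[0.056,0,0.036,0,0,0,0.5],[0.056,0,0.036,0,0,0,0.5],[0.058,0.001,0.036,0,0,0,0.5],[0,0,0,0,0,0,0.5]])

```text
time: 6.05
tcp_pos: [676.9, -124.5, 48.6]
eef_rot: [0.457, 0.156, 0.872, -0.082]
force: [-1.3, 0.4, -1.0]
finger_gap: 64.0
grasp_force: 0.0
```

```bash
cat > see.py <<'E'
import sys
from h import *
n=sys.argv[1];i,d,K,E=cam(n)
x0,y0,x1,y1=map(int,sys.argv[3:7]);f=min(800/(x1-x0),600/(y1-y0))
save(sys.argv[2],cv2.resize(i[y0:y1,x0:x1],(0,0),fx=f,fy=f,interpolation=cv2.INTER_CUBIC))
o=sensors.get_obs();print(o['joint_positions'].round(2),o['tcp_pos'].round(1),o['finger_gap'],o['force'].round(1))
E
python3 see.py scene pre2.png 230 150 430 300; python3 plan.py "[(659,-124,52,-20,33)]"
```

```text
[-0.38 -0.42 -1.09 -0.07  0.02 -0.01] [ 678.2 -125.    52.3] 63.89590577623028 [ 0.9 -0.5  1.3]
at [ 678.2 -125.    52.3] [ 0.773 -0.286 -0.566]
  turn 0 x [-0.001, -0.004, -0.0] + [-0.0007, -0.0041, -0.0005]
  shift 0 x [0.02, -0.011, -0.03] + [0.0204, -0.0113, -0.0304]
```

View pics/pre2.png

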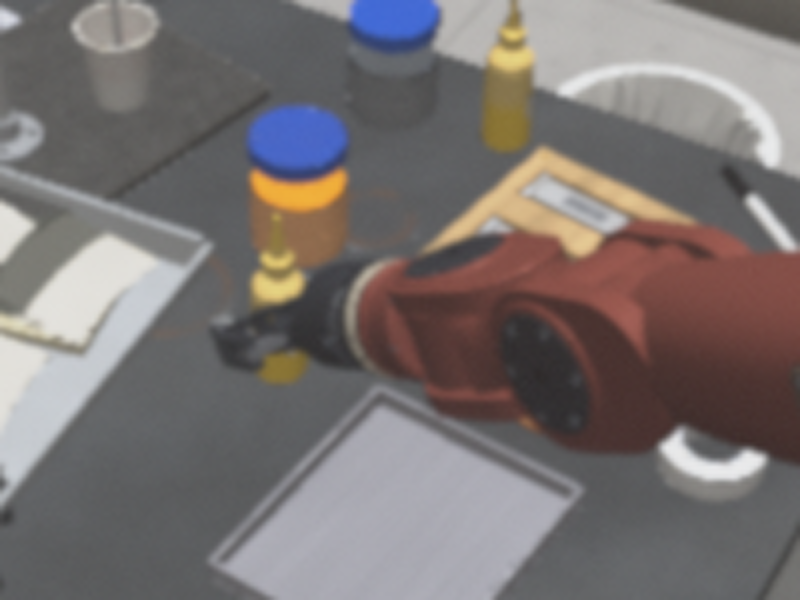

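```bash
python3 plan.py "[(659,-123.6,51.4,-20,37.5)]"
```

```text
at [ 678.2 -125.    52.3] [ 0.773 -0.286 -0.566]
  turn 0 x [-0.001, 0.008, -0.001] + [-0.0007, 0.0084, -0.0005]
  shift 0 x [0.024, -0.011, -0.028] + [0.0239, -0.0105, -0.0282]
```

Call:
jog_arm(moves=[[0,0,0,-0.001,0.0085,0,0.5],[0.012,-0.005,-0.014,0,0,0,0.5],[0.012,-0.005,-0.014,0,0,0,0.5],[0,0,0,0,0,0,0.5]])

```text
time: 6.5
tcp_pos: [665.7, -124.7, 56.7]
eef_rot: [0.438, 0.157, 0.882, -0.076]
force: [-0.3, -0.2, -1.0]
finger_gap: 64.1
grasp_force: 0.0
```

```bash
python3 -c "
from h import *;o=sensors.get_obs();print(o['joint_positions'].round(2))"; python3 plan.py "[(659,-123.6,51.4,-20,37.5)]"
```

```text
[-0.39 -0.49 -1.1   0.04  0.04 -0.02]
at [ 665.7 -124.7   56.7] [ 0.748 -0.272 -0.605]
  shift 0 x [0.017, -0.003, -0.004] + [0.0166, -0.0026, -0.0041]
```

Call:
jog_arm(moves=[[0.014,-0.002,0.01,0,0,0,0.5],[0.005,0,0.002,0,0,0,0.5],[0,0,0,0,0,0,0.5]])

```text
time: 6.8
tcp_pos: [664.8, -124.9, 41.7]
eef_rot: [0.435, 0.157, 0.883, -0.076]
force: [0.5, 0.2, 0.1]
finger_gap: 63.6
grasp_force: 0.0
```

Call:
jog_arm(moves=[[0,0,0,0,0,0,-1],[0,0,0,0,0,0,-1],[0,0,0,0,0,0,-1],[0,0,0,0,0,0,-1],[0,0,0,0,0,0,-1],[0,0,0,0,0,0,-1],[0,0,0,0,0,0,-1]])

```text
time: 7.5
tcp_pos: [665.4, -125.2, 43.3]
eef_rot: [0.436, 0.157, 0.883, -0.076]
force: [0.6, 0.3, -1.3]
finger_gap: 41.1
grasp_force: 60.4
```

```bash
python3 -c "
from h import *;o=sensors.get_obs();print(o['joint_positions'].round(2),o['force'])"; python3 plan.py "[(665,-124,200,-20,37.5)]"
```

```text
[-0.39 -0.45 -1.09  0.01  0.04 -0.02] [ 0.55313968  0.27948965 -1.30977383]
at [ 665.4 -125.2   43.3] [ 0.746 -0.271 -0.608]
  shift 3 x [-0.062, 0.0, -0.048] + [-0.0617, 0.0019, -0.0481]
```

```bash
python3 plan.py "[(665,-125,90,-20,45),(655,-120,140,-20,60),(640,-100,200,-20,90),(560,150,200,-6.7,100),(530,254,160,-6.7,124)]"
```

```text
at [ 665.4 -125.2   43.3] [ 0.746 -0.271 -0.608]
  turn 0 x [0.0, 0.021, -0.0] + [0.0001, 0.021, -0.0005]
  shift 1 x [-0.033, 0.0, -0.033] + [-0.0324, 0.0001, -0.0338]
  turn 1 x [0.0, 0.021, 0.0] + [0.0, 0.0207, 0.0]
  shift 1 x [-0.015, 0.001, -0.049] + [-0.0158, 0.0016, -0.0487]
  turn 3 x [0.0, 0.021, -0.0] + [0.0, 0.0203, -0.0]
  shift 1 x [0.021, 0.014, -0.06] + [0.0209, 0.0133, -0.06]
  turn 1 x [0.002, 0.014, -0.018] + [0.0012, 0.0137, -0.0189]
  shift 5 x [0.036, 0.08, 0.006] + [0.0339, 0.0779, 0.0077]
  turn 2 x [0.0, 0.022, -0.0] + [0.0, 0.0227, -0.0]
  shift 2 x [0.008, 0.067, 0.038] + [0.0088, 0.0656, 0.0372]
```

Call:
jog_arm(moves=[[-0.036,0,-0.028,0,0,0,-1],[-0.036,0,-0.028,0,0,0,-1],[0,0,0,0,0.021,0,-1],[0,0,0,0,0.021,0,-1],[-0.015,0.001,-0.049,0,0,0,-1],[-0.015,0.001,-0.049,0,0.021,0,-1],[0,0,0,0,0.021,0,-1],[0,0,-0.05,0,0.021,0,-1],[0,0,-0.06,0,0.021,0,-1],[0,0,0,0,0.021,0,-1]])

```text
time: 8.5
tcp_pos: [635.7, -113.6, 190.0]
eef_rot: [0.014, 0.174, 0.985, -0.001]
force: [2.4, -0.9, -0.2]
finger_gap: 40.7
grasp_force: 60.9
```

```bash
python3 -c "
from h import *;o=sensors.get_obs();print(o['joint_positions'].round(2),o['force'])"; python3 plan.py "[(560,150,210,-6.7,100),(530,254,180,-6.7,124)]"
```

```text
[-0.38  0.2   0.11  1.45  0.   -0.03] [ 2.38663515 -0.88780458 -0.20460333]
at [ 635.7 -113.6  190. ] [ 0.027 -0.007 -1.   ]
  turn 2 x [0.001, 0.011, -0.012] + [0.0011, 0.0102, -0.0131]
  shift 6 x [0.031, 0.072, -0.0] + [0.0296, 0.074, -0.0026]
  turn 2 x [0.0, 0.022, -0.0] + [0.0, 0.0227, -0.0]
  shift 2 x [0.012, 0.067, 0.032] + [0.012, 0.0656, 0.0326]
```

Call:
jog_arm(moves=[[0,0,0,0.001,0.011,-0.012,-1],[0,0,0,0.001,0.011,-0.012,-1],[0,0,0,0.001,0.01,-0.013,-1],[0.031,0.072,0,0,0,0,-1],[0.031,0.072,0,0,0,0,-1],[0.031,0.072,0,0,0,0,-1],[0.031,0.072,0,0,0,0,-1],[0.031,0.072,0,0,0,0,-1],[0.031,0.072,0,0,0,0,-1],[0.03,0.074,0,0,0,0,-1]])

```text
time: 9.5
tcp_pos: [557.7, 152.1, 204.1]
eef_rot: [-0.087, 0.059, 0.994, 0.006]
force: [0.1, -0.1, -1.3]
finger_gap: 40.8
grasp_force: 60.9
```

Call:
jog_arm(moves=[[0,0,0,0,0.022,0,-1],[0,0,0,0,0.022,0,-1],[0,0,0,0,0.022,0,-1],[0.012,0.067,0.03,0,0,0,-1],[0.012,0.067,0.03,0,0,0,-1],[0.012,0.066,0.03,0,0,0,-1],[0,0,0,0,0,0,-1]])

```text
time: 10.2
tcp_pos: [530.9, 258.3, 172.8]
eef_rot: [-0.259, 0.054, 0.964, 0.016]
force: [0.0, 0.5, -2.2]
finger_gap: 40.8
grasp_force: 61.1
```

```bash
python3 see.py scene rel.png 160 170 480 410;  python3 plan.py "[(530,254,100,-6.7,127)]"; python3 -c "
from h import *;i,d,K,E=cam('top');W=world(d,K,E)
for r in models.silhouettes('top','dye_yellow')[:4]:
  P=W[r['mask']&(d>0)];print(r['confidence'],r['bbox'],np.median(P,0).round(),cv2.minAreaRect(P[:,:2].astype(np.float32)))"
```

```text
[0.16 0.72 0.63 1.99 0.14 0.24] [531.7 256.3 173.7] 40.517719165135915 [ 0.1 -1.1 -1.8]
at [531.7 256.3 173.7] [-0.497  0.059 -0.866]
  turn 0 x [0.0, 0.019, 0.001] + [0.0, 0.0193, 0.0006]
  shift 1 x [-0.043, -0.002, 0.06] + [-0.0434, -0.003, 0.0595]
0.88 [482.5, 214.2, 25.2, 19.7] [ 627. -450.   88.] ((641.6898803710938, -468.39666748046875), (40.03852081298828, 70.2739028930664), 38.81383514404297)
```

View pics/rel.png

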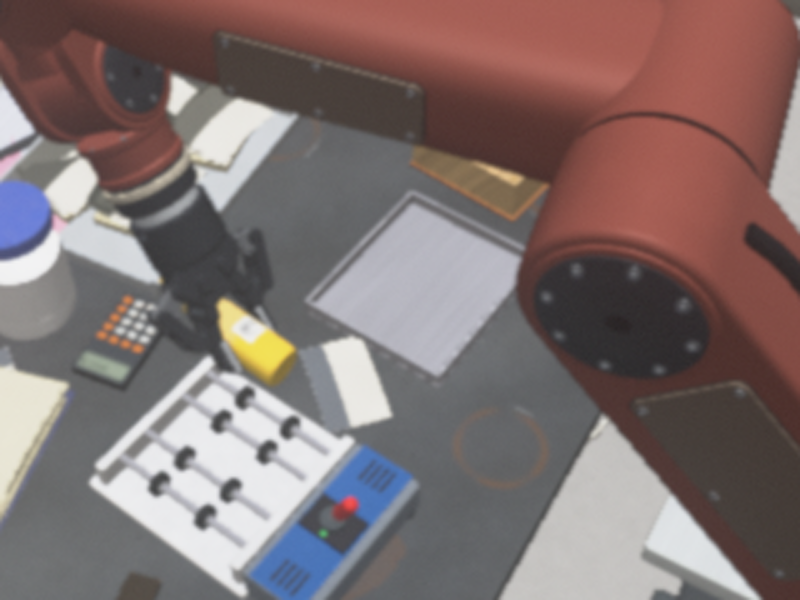

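The picture shows the bottle held above the right bay, nozzle away from the robot, with its base still slightly low. I'll descend and finish the turn.

```bash
python3 plan.py "[(531,255,95,-6.7,120),(530,254,80,-6.7,127.2)]"
```

```text
at [532.8 254.3 174.8] [-0.496  0.06  -0.866]
  shift 1 x [-0.038, 0.001, 0.07] + [-0.0385, 0.0, 0.07]
  turn 0 x [-0.0, 0.02, 0.0] + [-0.0, 0.02, 0.0]
  shift 0 x [-0.017, -0.002, 0.025] + [-0.0167, -0.0022, 0.025]
```

Call:
jog_arm(moves=[[-0.038,0,0.07,0,0,0,-1],[-0.038,0,0.07,0,0,0,-1],[0,0,0,0,0.01,0,-1],[0,0,0,0,0.01,0,-1],[-0.009,0,0.013,0,0,0,-1],[-0.008,-0.002,0.012,0,0,0,-1],[0,0,0,0,0,0,-1]])

```text
time: 11.05
tcp_pos: [529.8, 253.6, 79.7]
eef_rot: [-0.317, 0.055, 0.946, 0.02]
force: [-0.7, 0.0, -1.6]
finger_gap: 40.8
grasp_force: 61.0
```

```bash
python3 see.py scene rel2.png 180 240 340 360;  python3 plan.py "[(530,254,61,-6.7,127.2)]"
```

```text
[0.14 0.91 0.68 1.98 0.16 0.21] [529.9 253.8  80.7] 40.590828436309025 [-1.1 -0.3  0.3]
at [529.9 253.8  80.7] [-0.598  0.073 -0.798]
  shift 0 x [-0.024, 0.0, 0.031] + [-0.024, 0.0004, 0.0313]
```

View pics/rel2.png

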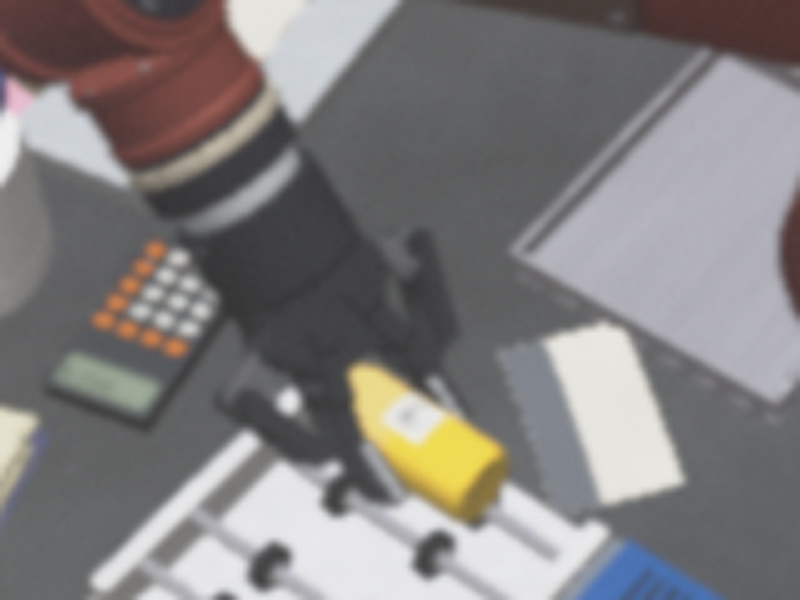

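Call:
jog_arm(moves=[[-0.011,0,0.014,0,0,0,-1],[-0.011,0,0.014,0,0,0,-1],[0,0,0,0,0,0,-1]])

```text
time: 11.4
tcp_pos: [529.4, 254.0, 61.1]
eef_rot: [-0.319, 0.055, 0.946, 0.019]
force: [-0.4, -0.1, -1.5]
finger_gap: 40.8
grasp_force: 61.0
```

Call:
jog_arm(moves=[[-0.0025,0,0.003,0,0,0,-1],[0,0,0,0,0,0,-1]])

```text
time: 11.6
tcp_pos: [530.0, 254.0, 60.5]
eef_rot: [-0.318, 0.055, 0.946, 0.02]
force: [-0.0, 0.1, -1.2]
finger_gap: 40.5
grasp_force: 61.0
```

Call:
jog_arm(moves=[[-0.002,0,0.002,0,0,0,-1],[0,0,0,0,0,0,-1]])

```text
time: 11.8
tcp_pos: [530.2, 254.1, 60.0]
eef_rot: [-0.318, 0.055, 0.946, 0.02]
force: [-1.7, 0.3, 4.2]
finger_gap: 40.7
grasp_force: 61.6
```

Call:
jog_arm(moves=[[0,0,0,0,0,0,0.05],[0,0,0,0,0,0,0.1],[0,0,0,0,0,0,0.2],[0,0,0,0,0,0,0.3],[0,0,0,0,0,0,0.3],[0,0,0,0,0,0,0.3]])

```text
time: 12.4
tcp_pos: [530.2, 254.0, 59.0]
eef_rot: [-0.318, 0.055, 0.946, 0.02]
force: [0.4, -0.9, -0.1]
finger_gap: 55.6
grasp_force: 0.0
```

```bash
python3 see.py scene rel3.png 180 240 340 360;  python3 plan.py "[(575,249,120,-6.7,127.2),(575,249,220,-6.7,100)]"
```

```text
[0.14 0.93 0.67 1.95 0.16 0.21] [530.3 254.   59. ] 55.59926724100609 [0.  0.  0.8]
at [530.3 254.   59. ] [-0.6    0.072 -0.797]
  shift 1 x [0.001, 0.0, -0.076] + [0.0011, 0.0006, -0.0756]
  turn 3 x [-0.0, -0.019, -0.0] + [-0.0, -0.0186, -0.0]
  shift 2 x [0.012, 0.0, -0.066] + [0.0107, 0.0, -0.065]
```

View pics/rel3.png

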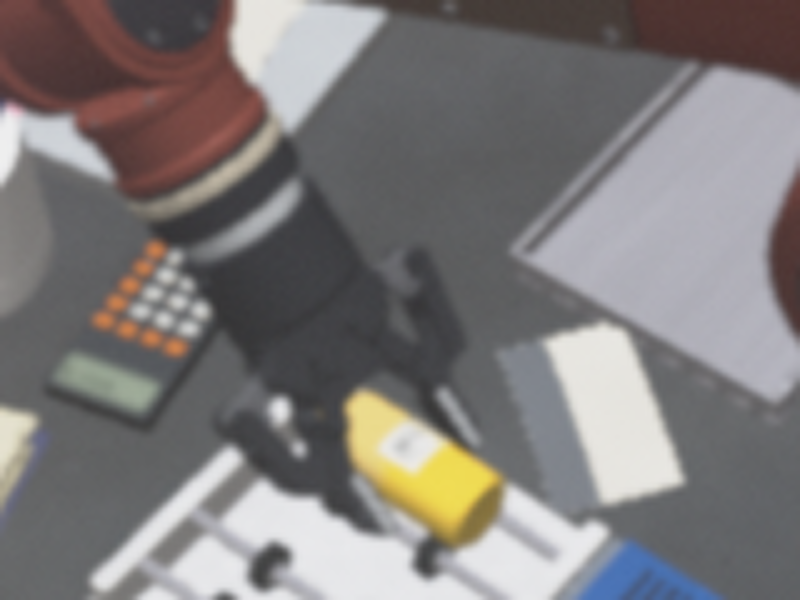

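Call:
jog_arm(moves=[[0,0,-0.04,0,0,0,0.3],[0,0,-0.05,0,0,0,0.3],[0,0,-0.07,0,0,0,0.3],[0,0,-0.07,0,-0.018,0,0.3],[0,0,-0.06,0,-0.02,0,0.3],[0,0,0,0,-0.02,0,0.3],[0,0,0,0,-0.02,0,0.3],[0,0,0,0,-0.02,0,-1]])

```text
time: 13.25
tcp_pos: [606.4, 241.4, 172.8]
eef_rot: [-0.034, 0.06, 0.998, 0.005]
force: [0.4, 0.5, 0.3]
finger_gap: 42.3
grasp_force: 0.0
```

```bash
python3 plan.py "[(476.5,-273.7,160,-98.6,90),(476.5,-273.7,75,-98.6,90)]"
```

```text
at [606.4 241.4 172.8] [-0.067  0.014 -0.998]
  turn 10 x [-0.001, -0.001, 0.023] + [0.002, 0.0008, 0.0247]
  shift 11 x [-0.088, -0.009, 0.002] + [-0.0895, -0.0037, 0.0036]
  shift 1 x [0.0, 0.0, 0.085] + [0.0, 0.0, 0.085]
```

Call:
jog_arm(moves=[[0,0,-0.05,0,0,0.023,-1],[0,0,0,0,0,0.023,-1],[0,0,0,0,0,0.023,-1],[0,0,0,0,0,0.023,-1],[0,0,0,0,0,0.023,-1],[0,0,0,0,0,0.023,-1],[0,0,0,0,0,0.023,-1],[0,0,0,0,0,0.023,-1],[0,0,0,0,0,0.023,-1],[0,0,0,0,0,0.023,-1],[0,0,0,0,0,0.023,-1]])

```text
time: 14.35
tcp_pos: [607.5, 241.3, 197.0]
eef_rot: [-0.029, 0.756, 0.654, -0.023]
force: [-0.5, 0.9, -0.4]
finger_gap: 0.4
grasp_force: 0.0
```

Call:
jog_arm(moves=[[-0.085,-0.009,0.002,0,0,0,-1],[-0.085,-0.009,0.002,0,0,0,-1],[-0.085,-0.009,0.002,0,0,0,-1],[-0.085,-0.009,0.002,0,0,0,-1],[-0.085,-0.009,0.002,0,0,0,-1],[-0.085,-0.009,0.002,0,0,0,-1],[-0.085,-0.009,0.002,0,0,0,-1],[-0.085,-0.009,0.002,0,0,0,-1],[-0.085,-0.009,0.002,0,0,0,-1],[-0.085,-0.009,0.002,0,0,0,-1],[-0.085,-0.009,0.002,0,0,0,-1],[0,0,0,0,0,0,-1]])

```text
time: 15.55
tcp_pos: [492.2, -219.1, 187.8]
eef_rot: [-0.029, 0.755, 0.654, -0.023]
force: [0.8, 0.8, 0.8]
finger_gap: -0.2
grasp_force: 0.0
```

```bash
python3 plan.py "[(476.5,-273.7,160,-98.6,90),(476.5,-273.7,75,-98.6,90)]"; python3 -c "
from h import *;i,d,K,E=cam('top');W=world(d,K,E);save('t2.png',i)
for q in('dye_yellow','applicator_a','steel_tray'):
 for r in models.silhouettes('top',q)[:3]:
  P=W[r['mask']&(d>0)];rr=cv2.minAreaRect(P[:,:2].astype(np.float32));print(q,round(r['confidence'],2),np.round(r['bbox']),np.median(P,0).round(),np.percentile(P[:,2],[2,98]).round(),np.round(rr[0]),np.round(rr[1]),round(rr[2],1))"; python3 see.py top t2c.png 140 180 540 330
```

```text
at [ 492.2 -219.1  187.8] [-0.073  0.013 -0.997]
  turn 0 x [-0.012, -0.0, 0.001] + [-0.0119, -0.0003, 0.0012]
  shift 1 x [-0.056, -0.007, 0.028] + [-0.0567, -0.0077, 0.0275]
  shift 1 x [0.0, 0.0, 0.085] + [0.0, 0.0, 0.085]
dye_yellow 0.83 [483. 215.  24.  19.] [ 627. -450.   90.] [  6. 149.] [ 589. -402.] [ 41. 241.] 38.5
dye_yellow 0.67 [210. 232.  17.  58.] [545. 249.  84.] [51. 96.] [568. 258.] [ 57. 156.] 83.9
applicator_a 0.69 [441. 273.  13.  17.] [ 470. -345.   58.] [33. 69.] [ 454. -300.] [ 41. 137.] 23.6
steel_tray 0.7 [313. 262.  84.  75.] [500.  -4.   5.] [-3. 24.] [491. -14.] [209. 182.] 84.6
[-0.63  0.   -0.11  1.53 -0.03  1.07] [ 493.9 -213.8  188. ] 0.11710873220834202 [ 0.1 -0.   0.5]
```

View pics/t2c.png

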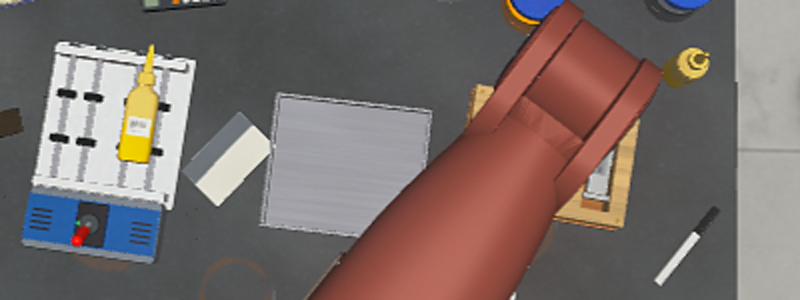

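The bottle lies centred in the right bay (crop 140,125). The tray has not moved. Next I'll press the middle applicator.

Call:
jog_arm(moves=[[0,0,0,-0.012,0,0.001,-1],[-0.056,-0.007,0.028,0,0,0,-1],[-0.056,-0.007,0.028,0,0,0,-1],[0,0,0,0,0,0,-1]])

```text
time: 16.2
tcp_pos: [477.7, -269.7, 157.9]
eef_rot: [-0.002, 0.756, 0.654, 0.001]
force: [0.2, 0.9, -0.1]
finger_gap: 0.0
grasp_force: 0.0
```

```bash
python3 plan.py "[(476.5,-273.7,76,-98.6,90),(476.5,-273.7,52,-98.6,90)]"
```

```text
at [ 477.7 -269.7  157.9] [-0.     0.004 -1.   ]
  turn 0 x [-0.0, -0.001, 0.001] + [-0.0002, -0.0007, 0.0008]
  shift 1 x [-0.004, -0.001, 0.082] + [-0.0043, -0.0001, 0.0817]
  shift 0 x [0.0, 0.0, 0.048] + [0.0, 0.0, 0.048]
```

Call:
jog_arm(moves=[[-0.008,0,0.08,0,0,0,-1],[0,0,0.08,0,0,0,-1],[0,0,0,0,0,0,-1]])

```text
time: 16.5
tcp_pos: [476.0, -269.1, 74.7]
eef_rot: [-0.005, 0.756, 0.655, 0.001]
force: [-0.7, 0.5, -0.2]
finger_gap: -0.0
grasp_force: 0.0
```

Call:
jog_arm(moves=[[0,0,0.008,0,0,0,-1],[0,0,0.008,0,0,0,-1],[0,0,0.008,0,0,0,-1],[0,0,0,0,0,0,-1]])

```text
time: 16.9
tcp_pos: [478.7, -273.0, 68.5]
eef_rot: [-0.0, 0.756, 0.654, 0.002]
force: [0.0, 0.3, 0.0]
finger_gap: -0.0
grasp_force: 0.0
```

Call:
jog_arm(moves=[[0,0,0.008,0,0,0,-1],[0,0,0.008,0,0,0,-1],[0,0,0.008,0,0,0,-1],[0,0,0,0,0,0,-1]])

```text
time: 17.3
tcp_pos: [477.8, -272.5, 54.9]
eef_rot: [-0.001, 0.756, 0.654, 0.002]
force: [-0.5, -0.3, 0.4]
finger_gap: 0.3
grasp_force: 0.0
```

Call:
jog_arm(moves=[[0,0,0.006,0,0,0,-1],[0,0,0,0,0,0,-1],[0,0,-0.08,0,0,0,-1],[-0.068,0,0,0,0,0,-1],[-0.068,0,0,0,0,0,-1],[0,0,0,0,0,0,-1]])

```text
time: 17.9
tcp_pos: [467.9, -343.7, 92.8]
eef_rot: [0.0, 0.757, 0.653, 0.001]
force: [0.7, 0.4, -1.0]
finger_gap: 0.1
grasp_force: 0.0
```

```bash
python3 plan.py "[(466.3,-340.9,74,-98.6,90)]"
```

```text
at [ 467.9 -343.7   92.8] [ 0.002  0.001 -1.   ]
  shift 0 x [0.005, -0.004, 0.038] + [0.0051, -0.0041, 0.0377]
```

Call:
jog_arm(moves=[[0.005,0,0.038,0,0,0,-1],[0,0,0.014,0,0,0,-1],[0,0,0.009,0,0,0,-1],[0,0,0.009,0,0,0,-1],[0,0,0.009,0,0,0,-1],[0,0,0.003,0,0,0,-1],[0,0,0,0,0,0,-1]])

```text
time: 18.6
tcp_pos: [469.4, -337.9, 53.5]
eef_rot: [0.0, 0.756, 0.654, 0.002]
force: [-4.1, 4.2, 13.3]
finger_gap: -0.1
grasp_force: 6.8
```

Call:
jog_arm(moves=[[0,0,-0.09,0,0,0,-1],[0,0,-0.09,0,0,0,-1],[0.05,0.08,-0.07,0,0,-0.022,0.1],[0.08,0.02,0,0,0,-0.022,0.1],[0,0,0,0,0,-0.022,0.1],[0,0,0,0,0,-0.022,0.1],[0,0,0,0,0,-0.022,0.1],[0,0,0,0,0,-0.022,0.1],[0,0,0,0,0,-0.022,0.1],[0,0,0,0,0,-0.022,0.1],[0,0,0,0,0,-0.022,0.1],[0,0,0,0,0,-0.022,0.1]])

```text
time: 19.8
tcp_pos: [515.8, -281.9, 171.8]
eef_rot: [0.001, 0.163, 0.987, 0.002]
force: [0.9, -0.3, -0.8]
finger_gap: 47.2
grasp_force: 0.0
```

```bash
python3 see.py scene tip.png 300 150 460 270; python3 see.py top tip2.png 340 190 500 310; python3 -c "
import cv2,numpy as np
a=cv2.imread('pics/tip.png');b=cv2.imread('pics/tip2.png');cv2.imwrite('pics/tip3.png',cv2.resize(np.hstack([a,b]),(800,300)))"; python3 - <<'E'
from h import *
i,d,K,E=cam('top');W=world(d,K,E);o=np.array([518,-280]);c,s=np.cos(np.radians(8.6)),np.sin(np.radians(8.6))
D=W[...,:2]-o;bx=D@[c,-s];by=D@[s,c]
m=(d>0)&(abs(bx)<70)&(abs(by)<105)&(W[...,2]>66)&(W[...,2]<95)
for k in(-68,0,68):
    q=m&(abs(by-k)<22);
    if q.sum(): print(k,q.sum(),[np.percentile(v[q],[2,50,98]).round(1) for v in(bx,by,W[...,2])])
E
```

```text
[-0.72  0.06 -0.07  1.43  0.   -0.41] [ 515.8 -281.9  171.8] 47.08389966467646 [-0.7 -0.4 -0.1]
[-0.72  0.06 -0.07  1.43  0.   -0.39] [ 515.8 -281.9  171.8] 46.928872627695824 [-0.  -0.5 -1.1]
0 1 [array([55.2, 55.2, 55.2]), array([9.7, 9.7, 9.7]), array([68.4, 68.4, 68.4])]
68 7 [array([11.7, 57.9, 67.5]), array([51. , 78.6, 88. ]), array([66.1, 66.9, 67.8])]
```

View pics/tip3.png

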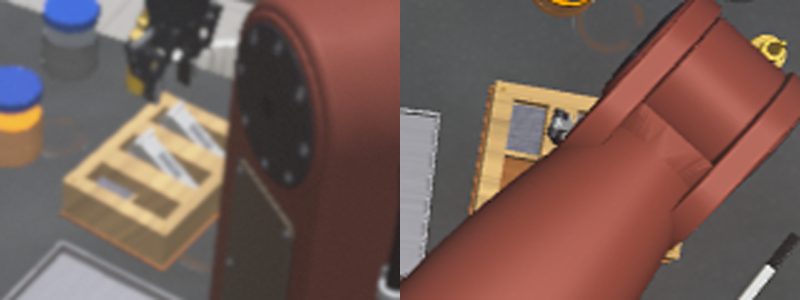

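Both applicators stand tipped, with their far ends up (left half, 150,145 and 185,115). I'll measure the raised ends by depth from the scene camera.

```bash
python3 - <<'E'
from h import *
i,d,K,E=cam('scene');W=world(d,K,E);o=np.array([518,-280]);c,s=np.cos(np.radians(8.6)),np.sin(np.radians(8.6))
D=W[...,:2]-o;bx=D@[c,-s];by=D@[s,c];Z=W[...,2]
for k in(-68,0):
    q=(d>0)&(abs(bx)<62)&(abs(by-k)<20)&(Z<100)&(Z>30)
    for x0 in range(-60,60,8):
        t=q&(bx>=x0)&(bx<x0+8)
        if t.sum()>3: print(k,x0+4,t.sum(),'z50/max',np.percentile(Z[t],[50,95]).round(),'y',np.percentile(by[t&(Z>np.percentile(Z[t],50)-8)],[5,50,95]).round())
E
python3 plan.py "[(515.8,-281.9,172,-8.6,57)]"
```

```text
-68 -40 19 z50/max [41. 58.] y [-87. -81. -49.]
-68 -32 26 z50/max [47. 62.] y [-87. -78. -50.]
-68 -24 25 z50/max [50. 61.] y [-87. -74. -58.]
-68 -16 26 z50/max [56. 65.] y [-87. -73. -55.]
-68 -8 26 z50/max [59. 65.] y [-87. -68. -50.]
-68 0 24 z50/max [62. 69.] y [-87. -65. -55.]
-68 8 27 z50/max [65. 73.] y [-80. -59. -52.]
-68 16 28 z50/max [72. 78.] y [-77. -65. -53.]
-68 24 35 z50/max [76. 85.] y [-83. -64. -51.]
-68 32 19 z50/max [68. 79.] y [-83. -56. -50.]
-68 48 11 z50/max [53. 63.] y [-88. -84. -62.]
-68 56 36 z50/max [57. 63.] y [-84. -70. -52.]
0 -56 14 z50/max [49. 60.] y [-20. -18. -16.]
0 -48 18 z50/max [47. 61.] y [-19. -18.   0.]
0 -40 19 z50/max [39. 57.] y [-20. -10.   4.]
0 -32 22 z50/max [44. 62.] y [-19.  -7.  15.]
0 -24 24 z50/max [48. 57.] y [-19.  -9.   7.]
0 -16 27 z50/max [54. 60.] y [-19.  -3.   9.]
0 -8 27 z50/max [60. 62.] y [-19.  -3.  12.]
0 0 32 z50/max [61. 69.] y [-19.   0.  14.]
0 8 31 z50/max [67. 73.] y [-13.   2.  13.]
0 16 28 z50/max [72. 79.] y [-9.  3. 12.]
0 24 34 z50/max [79. 85.] y [-12.   5.  17.]
0 32 18 z50/max [65. 77.] y [-9. 12. 19.]
0 40 5 z50/max [62. 68.] y [-13.  11.  17.]
0 48 14 z50/max [56. 61.] y [-19.  -8.  20.]
0 56 35 z50/max [56. 63.] y [-19.  -3.  17.]
at [ 515.7 -281.9  171.7] [ 0.002  0.003 -1.   ]
  turn 4 x [-0.002, -0.018, -0.006] + [-0.0, -0.0192, -0.005]
  shift 0 x [-0.0, -0.0, -0.0] + [-0.0005, -0.0001, -0.0004]
```

```bash
python3 plan.py "[(498.8,-277.1,125.6,-8.6,57),(531.1,-282,75.3,-8.6,57)]"
```

```text
at [ 515.7 -281.9  171.7] [ 0.002  0.003 -1.   ]
  turn 4 x [-0.002, -0.018, -0.006] + [-0.0, -0.0192, -0.005]
  shift 1 x [0.04, 0.002, 0.029] + [0.0395, 0.0024, 0.0293]
  shift 1 x [-0.0, -0.0, 0.06] + [-0.0, -0.0, 0.06]
```

Call:
jog_arm(moves=[[0,0,0,-0.002,-0.018,-0.006,0.1],[0,0,0,-0.002,-0.018,-0.006,0.1],[0,0,0,-0.002,-0.018,-0.006,0.1],[0,0,0,-0.002,-0.018,-0.006,0.1],[0,0,0,0,-0.019,-0.005,0.1],[0.04,0.002,0.029,0,0,0,0.1],[0.04,0.002,0.029,0,0,0,0.1],[0,0,0,0,0,0,0.1]])

```text
time: 20.8
tcp_pos: [496.6, -275.6, 121.9]
eef_rot: [0.281, 0.074, 0.957, -0.018]
force: [-0.2, 0.2, 0.5]
finger_gap: 47.0
grasp_force: 0.0
```

```bash
python3 plan.py "[(531.1,-282,75.3,-8.6,57)]"
```

```text
at [ 496.6 -275.6  121.9] [ 0.536 -0.075 -0.841]
  turn 0 x [0.001, -0.001, -0.001] + [0.0009, -0.0007, -0.001]
  shift 1 x [-0.004, -0.001, 0.058] + [-0.0042, -0.0014, 0.0584]
```

Call:
jog_arm(moves=[[-0.004,-0.001,0.05,0.001,0,-0.001,0.1],[-0.004,-0.001,0.04,0,0,0,0.1],[0,0,0.02,0,0,0,0.1],[0,0,0,0,0,0,0.1],[0,0,0,0,0,0,0.1]])

```text
time: 21.3
tcp_pos: [531.3, -283.2, 82.3]
eef_rot: [0.283, 0.07, 0.956, -0.023]
force: [-0.5, -0.0, 0.4]
finger_gap: 47.0
grasp_force: 0.0
```

```bash
python3 plan.py "[(531.1,-282,75.3,-8.6,57)]"
```

```text
at [ 531.3 -283.2   82.3] [ 0.537 -0.084 -0.839]
  turn 0 x [-0.0, -0.0, 0.001] + [-0.0005, -0.0001, 0.0009]
  shift 0 x [0.008, 0.002, 0.011] + [0.0083, 0.0023, 0.0113]
```

Call:
jog_arm(moves=[[0.008,0.002,0.011,0,0,0,0.1],[0,0,0,0,0,0,0.1],[0,0,0,0,0,0,0.1]])

```text
time: 21.6
tcp_pos: [530.7, -282.1, 74.8]
eef_rot: [0.283, 0.07, 0.956, -0.024]
force: [-1.2, 0.0, 0.9]
finger_gap: 47.0
grasp_force: 0.0
```

Call:
jog_arm(moves=[[0,0,0,0,0,0,-1],[0,0,0,0,0,0,-1],[0,0,0,0,0,0,-1],[0,0,0,0,0,0,-1],[0,0,0,0,0,0,-1],[0,0,0,0,0,0,-1],[0,0,0,0,0,0,-1]])

```text
time: 22.3
tcp_pos: [530.9, -282.2, 74.8]
eef_rot: [0.283, 0.069, 0.956, -0.024]
force: [-3.2, 0.1, 2.3]
finger_gap: 23.6
grasp_force: 39.5
```

```bash
python3 see.py scene g1.png 310 150 430 240;python3 plan.py "[(531.1,-282,175,-8.6,57)]"
```

```text
[-0.89 -0.48 -0.84  0.77  0.37 -0.66] [ 531.  -282.2   74.8] 22.799888734130157 [-3.7  0.6  2.7]
at [ 531.  -282.2   74.8] [ 0.537 -0.085 -0.839]
  turn 0 x [-0.001, -0.0, 0.001] + [-0.0005, -0.0001, 0.001]
  shift 2 x [-0.036, 0.0, -0.056] + [-0.0373, 0.0005, -0.0559]
```

View pics/g1.png

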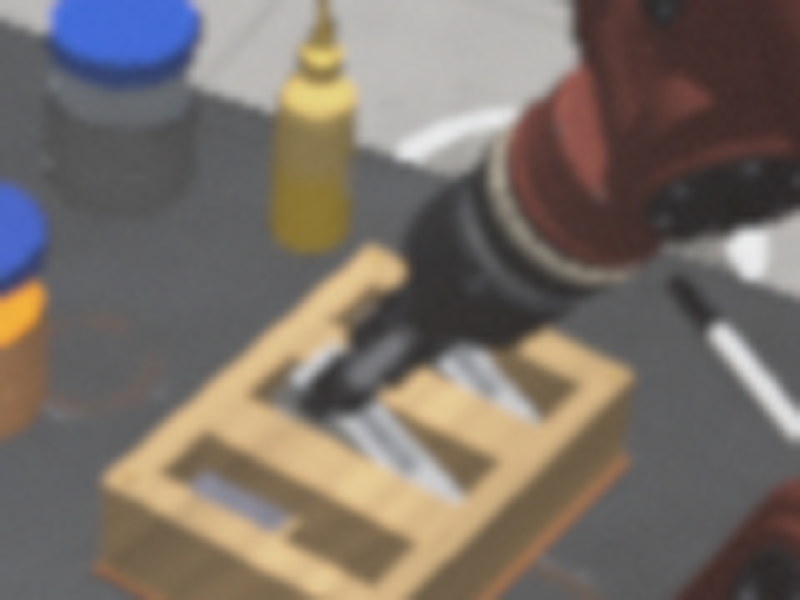

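The fingers hold the bar just inboard of the far cheek (crop 320,390). I'll hold briefly and then lift.

Call:
jog_arm(moves=[[0,0,0,0,0,0,-1],[0,0,0,0,0,0,-1],[0,0,0,0,0,0,-1]])

```text
time: 22.65
tcp_pos: [530.9, -282.2, 74.8]
eef_rot: [0.283, 0.069, 0.956, -0.024]
force: [-2.9, 0.5, 3.7]
finger_gap: 23.1
grasp_force: 63.0
```

Call:
jog_arm(moves=[[-0.011,0,-0.016,0,0,0,-1],[-0.011,0,-0.016,0,0,0,-1],[-0.022,0,-0.034,0,0,0,-1],[-0.022,0,-0.034,0,0,0,-1],[-0.022,0,-0.034,0,0,0,-1],[-0.022,0,-0.034,0,0,0,-1],[0,0,0,0,0,0,-1]])

```text
time: 23.35
tcp_pos: [532.6, -282.7, 179.2]
eef_rot: [0.284, 0.069, 0.956, -0.025]
force: [0.4, -0.8, -2.9]
finger_gap: 23.5
grasp_force: 62.6
```

```bash
python3 see.py scene g2.png 310 130 470 250;python3 plan.py "[(530,-282,175,-8.6,90)]"
```

```text
[-0.89 -0.55 -0.7   0.97  0.37 -0.66] [ 532.  -282.1  176.8] 22.84676290692737 [-0.3 -0.1 -5.3]
at [ 532.  -282.1  176.8] [ 0.539 -0.086 -0.838]
  turn 3 x [-0.0, 0.023, 0.0] + [-0.001, 0.0228, 0.0009]
  shift 0 x [0.004, -0.0, 0.004] + [0.0039, -0.0004, 0.0037]
```

View pics/g2.png

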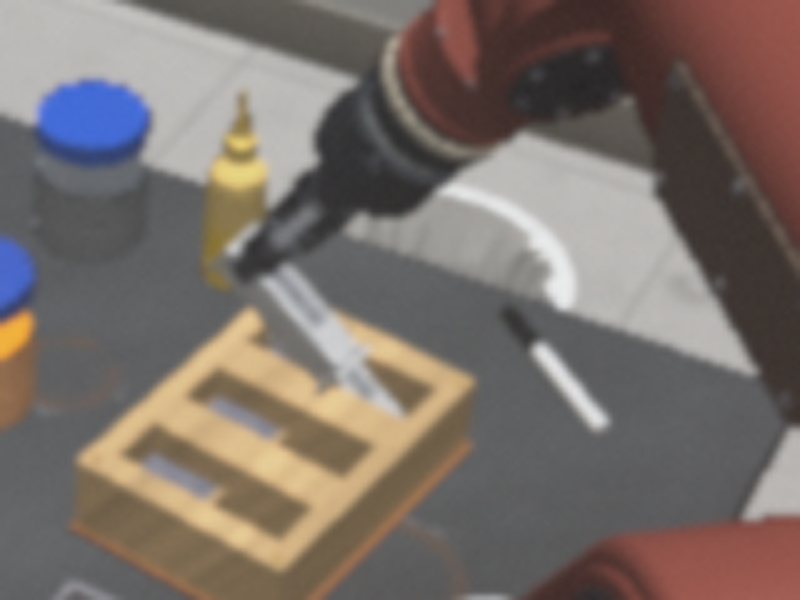

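The applicator is out of its nest and held firmly. Now I'll level it and carry it to the tray.

```bash
python3 plan.py "[(529,-282,190,-5.5,90),(528.7,17.6,150,-5.5,90),(528.7,17.6,60,-5.5,90)]"; python3 -c "
from h import *;i,d,K,E=cam('top');W=world(d,K,E)
for r in models.silhouettes('top','steel_tray')[:1]:
  P=W[r['mask']&(d>0)];rr=cv2.minAreaRect(P[:,:2].astype(np.float32));print(np.round(r['bbox']),np.round(rr[0]),np.round(rr[1]),rr[2])"
```

```text
at [ 532.  -282.1  176.8] [ 0.539 -0.086 -0.838]
  turn 3 x [-0.001, 0.023, -0.002] + [-0.0005, 0.0228, -0.0015]
  shift 0 x [0.006, -0.0, -0.026] + [0.0059, -0.0004, -0.0263]
  shift 6 x [0.008, 0.085, 0.011] + [0.01, 0.0864, 0.014]
  shift 1 x [0.0, -0.0, 0.09] + [0.0, -0.0, 0.09]
[312. 264.  85.  75.] [492. -15.] [211. 180.] 84.71476745605469
```

Call:
jog_arm(moves=[[0,0,-0.02,0,0,0,-1],[0,0,0,-0.001,0.023,-0.002,-1],[0,0,0,-0.001,0.023,-0.002,-1],[0,0,0,-0.001,0.023,-0.002,-1],[0,0,0,-0.001,0.023,-0.002,-1],[0,0,0,0,0,0,-1]])

```text
time: 24.1
tcp_pos: [526.9, -280.6, 178.7]
eef_rot: [0.012, 0.048, 0.999, 0.004]
force: [0.4, -0.0, -4.2]
finger_gap: 23.0
grasp_force: 62.4
```

Call:
jog_arm(moves=[[0.008,0.085,0.005,0,0,0,-1],[0.008,0.085,0.005,0,0,0,-1],[0.008,0.085,0.005,0,0,0,-1],[0.008,0.085,0.01,0,0,0,-1],[0.008,0.085,0.01,0,0,0,-1],[0.008,0.085,0.01,0,0,0,-1],[0.01,0.086,0.01,0,0,0,-1],[0,0,0,0,0,0,-1],[0,0,0,0,0,0,-1]])

```text
time: 25.0
tcp_pos: [526.2, 19.6, 156.6]
eef_rot: [0.017, 0.047, 0.999, 0.001]
force: [-0.7, 0.0, -3.8]
finger_gap: 22.8
grasp_force: 62.4
```

```bash
python3 see.py scene g3.png 240 170 400 290;python3 plan.py "[(528.7,17.6,60,-5.5,90),(528.7,17.6,36,-5.5,90)]"
```

```text
[-0.22 -0.17 -0.32  1.38  0.01 -0.12] [526.5  18.7 156.7] 23.003203201679703 [-0.  -0.4 -4.2]
at [526.5  18.7 156.7] [ 0.035  0.001 -0.999]
  turn 0 x [0.001, 0.005, -0.0] + [0.0006, 0.0055, -0.0]
  shift 2 x [-0.002, -0.001, 0.064] + [-0.0006, 0.0003, 0.0654]
  shift 0 x [0.0, -0.0, 0.048] + [0.0, -0.0, 0.048]
```

View pics/g3.png

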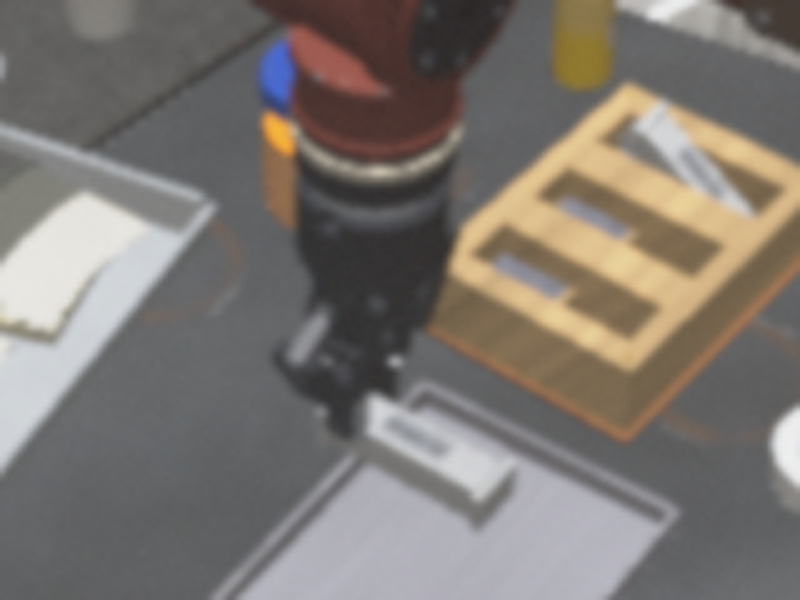

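It is nearly level over the tray. Lowering.

Call:
jog_arm(moves=[[-0.001,-0.001,0.064,0,0.005,0,-1],[-0.001,-0.001,0.064,0,0,0,-1],[-0.001,0,0.064,0,0,0,-1],[0,0,0.034,0,0,0,-1],[0,0,0,0,0,0,-1],[0,0,0,0,0,0,-1]])

```text
time: 25.65
tcp_pos: [529.6, 16.9, 44.2]
eef_rot: [0.001, 0.049, 0.999, 0.002]
force: [0.0, -0.3, -4.3]
finger_gap: 23.0
grasp_force: 62.5
```

Call:
jog_arm(moves=[[0,0,0.006,0,0,0,-1],[0,0,0,0,0,0,-1]])

```text
time: 25.85
tcp_pos: [530.1, 17.4, 41.5]
eef_rot: [0.002, 0.048, 0.999, 0.002]
force: [-0.2, -0.4, -5.1]
finger_gap: 22.9
grasp_force: 62.5
```

Call:
jog_arm(moves=[[0,0,0.004,0,0,0,-1],[0,0,0,0,0,0,-1]])

```text
time: 26.05
tcp_pos: [529.5, 17.9, 38.5]
eef_rot: [0.001, 0.048, 0.999, 0.002]
force: [0.2, 1.5, -5.1]
finger_gap: 22.8
grasp_force: 62.5
```

Call:
jog_arm(moves=[[0,0,0.005,0,0,0,-1],[0,0,0,0,0,0,-1]])

```text
time: 26.25
tcp_pos: [529.1, 18.0, 35.5]
eef_rot: [0.0, 0.048, 0.999, 0.002]
force: [0.2, -0.1, -3.1]
finger_gap: 22.7
grasp_force: 62.5
```

Call:
jog_arm(moves=[[0,0,0.005,0,0,0,-1],[0,0,0,0,0,0,-1]])

```text
time: 26.45
tcp_pos: [529.1, 18.0, 32.9]
eef_rot: [0.0, 0.048, 0.999, 0.002]
force: [-0.8, -0.7, -3.8]
finger_gap: 22.9
grasp_force: 62.5
```

Call:
jog_arm(moves=[[0,0,0.004,0,0,0,-1],[0,0,0,0,0,0,-1]])

```text
time: 26.65
tcp_pos: [529.4, 18.0, 31.8]
eef_rot: [0.001, 0.048, 0.999, 0.002]
force: [-2.2, 0.3, 1.6]
finger_gap: 23.0
grasp_force: 63.4
```

Call:
jog_arm(moves=[[0,0,0.002,0,0,0,-1],[0,0,0,0,0,0,-0.3],[0,0,0,0,0,0,-0.1],[0,0,0,0,0,0,0.1],[0,0,0,0,0,0,0.1],[0,0,-0.03,0,0,0,0.1],[0,0,-0.09,0,0,0,0.1],[0,0,-0.09,0,0,0,0.1],[0,0,-0.07,0,0,0,0.1],[0,0,0,0,0,0,0.1],[0,0,0,0,0,0,0.1]])

```text
time: 27.75
tcp_pos: [529.9, 17.2, 172.1]
eef_rot: [0.002, 0.048, 0.999, 0.002]
force: [0.2, -0.1, -0.3]
finger_gap: 46.8
grasp_force: 0.0
```

```bash
python3 plan.py "[(488.6,-344.3,165,-8.6,90),(488.6,-344.3,125.6,-8.6,57)]"
```

```text
at [529.9  17.2 172.1] [ 0.004  0.003 -1.   ]
  turn 0 x [0.001, 0.001, 0.009] + [0.0005, 0.0006, 0.0085]
  shift 8 x [-0.003, -0.081, 0.002] + [-0.0024, -0.0793, -0.0018]
  turn 3 x [0.0, -0.023, 0.0] + [0.0, -0.0227, 0.0]
  shift 0 x [0.043, 0.0, 0.066] + [0.0429, 0.0, 0.0661]
```

Call:
jog_arm(moves=[[0,0,0,0,0,0.009,0.1],[-0.003,-0.081,0.002,0,0,0,0.1],[-0.003,-0.081,0.002,0,0,0,0.1],[-0.003,-0.081,0.002,0,0,0,0.1],[-0.003,-0.081,0.002,0,0,0,0.1],[-0.003,-0.081,0.002,0,0,0,0.1],[-0.003,-0.081,0.002,0,0,0,0.1],[-0.003,-0.081,0.002,0,0,0,0.1],[-0.003,-0.081,0.002,0,0,0,0.1],[-0.003,-0.08,0,0,0,0,0.1],[0,0,0,0,0,0,0.1]])

```text
time: 28.85
tcp_pos: [485.2, -348.0, 159.1]
eef_rot: [-0.0, 0.079, 0.997, 0.002]
force: [-1.0, 0.1, 0.0]
finger_gap: 46.8
grasp_force: 0.0
```

Call:
jog_arm(moves=[[0,0,0,0,-0.023,0,0.1],[0,0,0,0,-0.023,0,0.1],[0,0,0,0,-0.023,0,0.1],[0,0,0,0,-0.023,0,0.1],[0.022,0,0.033,0,0,0,0.1],[0.022,0,0.033,0,0,0,0.1],[0,0,0,0,0,0,0.1],[0,0,0,0,0,0,0.1],[0,0,0,0,0,0,0.1]])

```text
time: 29.75
tcp_pos: [487.1, -344.3, 122.4]
eef_rot: [0.284, 0.073, 0.956, -0.02]
force: [0.4, 0.6, -0.3]
finger_gap: 46.8
grasp_force: 0.0
```

```bash
python3 plan.py "[(520.9,-349.2,75.3,-8.6,57)]";python3 see.py scene g4.png 250 190 450 340;
```

```text
at [ 487.1 -344.3  122.4] [ 0.54  -0.08  -0.838]
  shift 1 x [-0.003, 0.0, 0.058] + [-0.003, 0.0004, 0.0582]
[-1.06 -0.47 -0.74  0.93  0.45 -0.82] [ 487.2 -344.4  122.6] 47.12299604440641 [0.6 0.6 0. ]
```

View pics/g4.png

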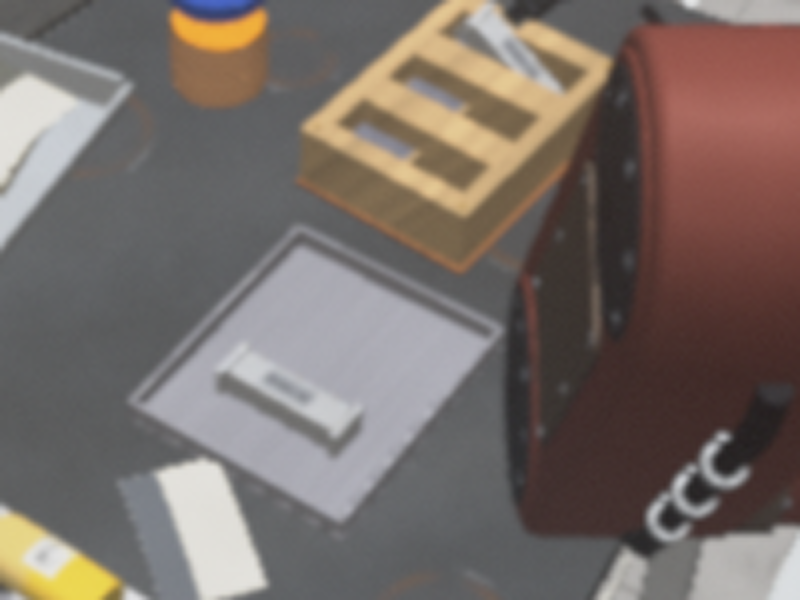

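The first applicator lies flat in the tray (crop 290,395). That was my 14th picture, so from here I'll check by numbers only. Now the second grasp.

Call:
jog_arm(moves=[[-0.003,0,0.05,0,0,0,0.1],[-0.003,0,0.045,0,0,0,0.1],[0,0,0.021,0,0,0,0.1],[0,0,0,0,0,0,0.1],[0,0,0,0,0,0,0.1],[0,0,0,0,0,0,0.1]])

```text
time: 30.4
tcp_pos: [520.5, -349.8, 75.7]
eef_rot: [0.284, 0.074, 0.956, -0.021]
force: [-0.7, -0.7, 0.3]
finger_gap: 47.0
grasp_force: 0.0
```

```bash
python3 plan.py "[(520.9,-349.2,75.3,-8.6,57)]"
```

```text
at [ 520.5 -349.8   75.7] [ 0.541 -0.081 -0.837]
  shift 0 x [-0.0, 0.001, 0.001] + [-0.0, 0.0012, 0.001]
```

Call:
jog_arm(moves=[[0,0.001,0.001,0,0,0,-1],[0,0,0,0,0,0,-1],[0,0,0,0,0,0,-1],[0,0,0,0,0,0,-1],[0,0,0,0,0,0,-1],[0,0,0,0,0,0,-1],[0,0,0,0,0,0,-1],[0,0,0,0,0,0,-1],[0,0,0,0,0,0,-1]])

```text
time: 31.3
tcp_pos: [520.9, -349.1, 74.4]
eef_rot: [0.284, 0.074, 0.956, -0.02]
force: [-1.9, -1.1, 5.3]
finger_gap: 22.6
grasp_force: 60.5
```

Call:
jog_arm(moves=[[-0.011,0,-0.016,0,0,0,-1],[-0.011,0,-0.016,0,0,0,-1],[-0.022,0,-0.034,0,0,0,-1],[-0.022,0,-0.034,0,0,0,-1],[-0.022,0,-0.034,0,0,0,-1],[-0.022,0,-0.034,0,0,0,-1],[0,0,0,0,0,0,-1],[0,0,0,0,0,0,-1]])

```text
time: 32.1
tcp_pos: [520.9, -348.8, 174.0]
eef_rot: [0.284, 0.074, 0.956, -0.02]
force: [1.0, -1.0, -5.0]
finger_gap: 23.1
grasp_force: 59.5
```

```bash
cat > tray.py <<'E'
from h import *
for n in('top','scene'):
    i,d,K,E=cam(n);W=world(d,K,E)
    for q in('steel_tray','applicator_a','dye_yellow'):
        for r in models.silhouettes(n,q)[:4]:
            if r['confidence']<.3: continue
            P=W[r['mask']&(d>0)]
            if len(P)<9: continue
            rr=cv2.minAreaRect(P[:,:2].astype(np.float32));print(n,q,round(r['confidence'],2),np.round(r['bbox']),'med',np.median(P,0).round(),'z',np.percentile(P[:,2],[5,95]).round(),np.round(rr[0]),np.round(rr[1]),round(rr[2],1))
E
python3 tray.py; python3 plan.py "[(520,-349,186,-5.5,90),(521.9,-52,150,-5.5,90)]"
```

```text
top steel_tray 0.72 [314. 265.  86.  77.] med [491. -21.   5.] z [-2. 21.] [493. -14.] [217. 185.] 84.2
top applicator_a 0.94 [300. 262.  16.  38.] med [494.  20.  29.] z [19. 35.] [496.  21.] [ 30. 103.] 82.6
top applicator_a 0.62 [447. 260.  21.  37.] med [ 533. -352.  173.] z [161. 183.] [ 504. -347.] [33. 93.] 81.8
top applicator_a 0.37 [180. 299.   8.  14.] med [391. 314. 103.] z [ 76. 115.] [389. 319.] [23. 30.] 33.3
top dye_yellow 0.87 [481. 214.  24.  18.] med [ 627. -450.   87.] z [  2. 125.] [ 640. -470.] [46. 72.] 35.1
top dye_yellow 0.85 [211. 234.  18.  58.] med [544. 249.  84.] z [69. 93.] [563. 257.] [ 57. 146.] 82.3
scene steel_tray 0.64 [329. 286.  90.  77.] med [489. -25.   4.] z [-1. 21.] [496. -24.] [235. 198.] 84.8
scene applicator_a 0.69 [323. 291.  37.  27.] med [491.  28.  26.] z [ 4. 32.] [498.  14.] [ 53. 114.] 81.6
scene applicator_a 0.6 [381. 188.  30.  26.] med [ 491. -337.  137.] z [ -2. 161.] [ 527. -426.] [ 98. 280.] 22.1
scene dye_yellow 0.67 [358. 172.   9.  37.] med [ 626. -445.   63.] z [  9. 117.] [ 645. -486.] [ 44. 114.] 25.7
scene dye_yellow 0.56 [256. 331.  49.  35.] med [538. 259.  83.] z [52. 91.] [556. 232.] [ 82. 150.] 79.6
at [ 520.8 -348.9  173.7] [ 0.54  -0.079 -0.838]
  turn 3 x [-0.0, 0.023, -0.002] + [-0.0019, 0.0228, -0.003]
  shift 0 x [0.002, -0.0, -0.025] + [0.0016, -0.0004, -0.0245]
  shift 6 x [0.008, 0.085, 0.01] + [0.0051, 0.0816, 0.012]
```

Call:
jog_arm(moves=[[0,0,-0.02,0,0,0,-1],[0,0,0,0,0.023,-0.002,-1],[0,0,0,0,0.023,-0.002,-1],[0,0,0,0,0.023,-0.002,-1],[0,0,0,-0.002,0.023,-0.003,-1],[0,0,0,0,0,0,-1]])

```text
time: 33.1
tcp_pos: [517.1, -348.6, 178.6]
eef_rot: [0.0, 0.049, 0.999, 0.003]
force: [-0.4, 0.7, -6.6]
finger_gap: 22.8
grasp_force: 59.8
```

Call:
jog_arm(moves=[[0.008,0.085,0.005,0,0,0,-1],[0.008,0.085,0.005,0,0,0,-1],[0.008,0.085,0.005,0,0,0,-1],[0.008,0.085,0.01,0,0,0,-1],[0.008,0.085,0.01,0,0,0,-1],[0.008,0.085,0.01,0,0,0,-1],[0.006,0.082,0.01,0,0,0,-1],[0,0,0,0,0,0,-1],[0,0,0,0,0,0,-1],[0,0,0,0,0,0,-1]])

```text
time: 34.1
tcp_pos: [518.5, -51.9, 156.4]
eef_rot: [0.005, 0.05, 0.999, 0.0]
force: [-0.0, -0.3, -4.2]
finger_gap: 22.9
grasp_force: 60.5
```

```bash
python3 tray.py | grep -v dye; python3 plan.py "[(521.9,-52,44,-5.5,90)]"
```

```text
top steel_tray 0.61 [313. 264.  83.  75.] med [467. -86.   6.] z [-1. 27.] [489. -13.] [225. 169.] 79.7
scene steel_tray 0.43 [306. 196.  25.  42.] med [ 710. -238.   65.] z [ 10. 109.] [ 691. -210.] [ 76. 477.] 32.5
scene applicator_a 0.67 [323. 291.  41.  24.] med [496.  27.  26.] z [ 6. 32.] [503.  13.] [ 53. 121.] 84.8
scene applicator_a 0.64 [342. 247.  35.  24.] med [471. -40. 151.] z [133. 156.] [474. -46.] [31. 86.] 82.1
scene applicator_a 0.35 [329. 285.  96.  77.] med [488. -25.   4.] z [-1. 21.] [496. -25.] [241. 198.] 84.3
at [518.4 -51.5 155.4] [ 0.007  0.001 -1.   ]
  turn 0 x [0.0, 0.001, -0.001] + [0.0002, 0.0012, -0.0007]
  shift 2 x [-0.002, -0.0, 0.074] + [-0.0031, -0.0004, 0.0748]
```

Call:
jog_arm(moves=[[-0.002,0,0.074,0,0.001,0,-1],[-0.002,0,0.074,0,0,0,-1],[-0.003,0,0.07,0,0,0,-1],[0,0,0.013,0,0,0,-1],[0,0,0,0,0,0,-1],[0,0,0,0,0,0,-1],[0,0,0,0,0,0,-1]])

```text
time: 35.2
tcp_pos: [523.7, -51.9, 42.3]
eef_rot: [0.002, 0.05, 0.999, 0.0]
force: [0.6, -0.2, -4.5]
finger_gap: 23.0
grasp_force: 60.5
```

Call:
jog_arm(moves=[[0,0,0.005,0,0,0,-1],[0,0,0.004,0,0,0,-1],[0,0,0,0,0,0,-1],[0,0,0,0,0,0,-1]])

```text
time: 35.6
tcp_pos: [522.2, -51.3, 35.5]
eef_rot: [0.001, 0.05, 0.999, 0.001]
force: [0.6, 1.2, -5.2]
finger_gap: 22.9
grasp_force: 60.5
```

Call:
jog_arm(moves=[[0,0,0.005,0,0,0,-1],[0,0,0,0,0,0,-1]])

```text
time: 35.8
tcp_pos: [522.0, -51.2, 32.6]
eef_rot: [0.0, 0.05, 0.999, 0.001]
force: [-0.7, 0.5, -4.2]
finger_gap: 23.1
grasp_force: 60.5
```

Call:
jog_arm(moves=[[0,0,0.004,0,0,0,-1],[0,0,0,0,0,0,-1]])

```text
time: 36.0
tcp_pos: [522.3, -51.4, 31.5]
eef_rot: [0.001, 0.05, 0.999, 0.001]
force: [-3.0, 0.6, 2.2]
finger_gap: 23.2
grasp_force: 61.2
```

Call:
jog_arm(moves=[[0,0,0.002,0,0,0,-1],[0,0,0,0,0,0,-0.3],[0,0,0,0,0,0,-0.1],[0,0,0,0,0,0,0.1],[0,0,0,0,0,0,0.1],[0,0,-0.03,0,0,0,0.1],[0,0,-0.09,0,0,0,0.1],[0,0,-0.09,0,0,0,0.1],[0,0,-0.09,0,0,0,-1],[0,0,0,0,0,0,-1],[0,0,0,0,0,0,-1]])

```text
time: 37.1
tcp_pos: [523.0, -51.8, 182.2]
eef_rot: [0.002, 0.05, 0.999, 0.0]
force: [-0.0, 1.0, -0.3]
finger_gap: 4.2
grasp_force: 0.0
```

```bash
python3 plan.py "[(347,321,180,-6.7,90),(347,321,101,-6.7,90)]"
```

```text
at [523.  -51.8 182.2] [ 0.005  0.    -1.   ]
  turn 0 x [0.0, 0.001, 0.003] + [0.0001, 0.0007, 0.0028]
  shift 9 x [0.044, 0.07, 0.0] + [0.0406, 0.0695, 0.0044]
  shift 1 x [0.0, 0.0, 0.079] + [0.0, 0.0, 0.079]
```

Call:
jog_arm(moves=[[0.044,0.07,0,0,0.001,0.003,-1],[0.044,0.07,0,0,0,0,-1],[0.044,0.07,0,0,0,0,-1],[0.044,0.07,0,0,0,0,-1],[0.044,0.07,0,0,0,0,-1],[0.044,0.07,0,0,0,0,-1],[0.044,0.07,0,0,0,0,-1],[0.044,0.07,0,0,0,0,-1],[0.044,0.07,0,0,0,0,-1],[0.04,0.07,0.004,0,0,0,-1],[0,0,0,0,0,0,-1],[0,0,0,0,0,0,-1]])

```text
time: 38.3
tcp_pos: [345.1, 321.7, 178.2]
eef_rot: [-0.003, 0.058, 0.998, 0.0]
force: [-0.6, 0.5, 0.2]
finger_gap: -0.3
grasp_force: 0.0
```

```bash
python3 tray.py; python3 plan.py "[(347,321,101,-6.7,90)]"; python3 - <<'E'
from h import *
i,d,K,E=cam('top');W=world(d,K,E)
r=models.silhouettes('top','dye_yellow')
for q in r[:3]:
    P=W[q['mask']&(d>0)]; m=np.median(P,0)
    if m[1]>100:
        D=P[:,:2]-[541.6,297.9]; c,s=np.cos(np.radians(6.7)),np.sin(np.radians(6.7)); lx=D@[c,-s]; ly=D@[s,c]
        for a in range(-60,110,15):
            k=(lx>=a)&(lx<a+15)&(P[:,2]>55)
            if k.sum()>3: print(a+7,k.sum(),'y',np.percentile(ly[k],[3,50,97]).round(),'ztop',np.percentile(P[k,2],80).round(1))
E
```

```text
top steel_tray 0.92 [312. 265.  83.  75.] med [493. -15.   5.] z [-2. 23.] [493. -14.] [214. 187.] 85.2
top applicator_a 0.64 [300. 263.  20.  39.] med [497.  20.  28.] z [ 3. 35.] [497.  21.] [ 34. 110.] 83.8
top applicator_a 0.6 [327. 268.  17.  39.] med [489. -48.  29.] z [23. 35.] [489. -49.] [ 32. 103.] 84.1
top dye_yellow 0.75 [209. 235.  17.  57.] med [540. 249.  85.] z [72. 93.] [560. 251.] [ 42. 143.] 83.6
top dye_yellow 0.73 [408. 178.  34.  37.] med [ 712. -254.  105.] z [ 27. 111.] [ 719. -257.] [79. 79.] 61.2
top dye_yellow 0.55 [484. 214.  23.  18.] med [ 627. -449.   88.] z [ 11. 130.] [ 643. -463.] [42. 66.] 61.6
scene steel_tray 0.85 [328. 290.  94.  65.] med [426. -50.   5.] z [-1. 23.] [458. 127.] [244. 538.] 14.2
scene steel_tray 0.46 [262. 368. 127. 111.] med [491. 332.  39.] z [13. 52.] [503. 304.] [190. 278.] 83.1
scene applicator_a 0.61 [348. 283.  14.  16.] med [447. -42.  25.] z [ 3. 33.] [387. 117.] [ 36. 435.] 20.4
scene dye_yellow 0.95 [254. 331.  53.  41.] med [534. 260.  83.] z [64. 91.] [560. 232.] [ 82. 152.] 83.3
scene dye_yellow 0.66 [357. 161.   7.  24.] med [ 628. -450.   94.] z [ 72. 134.] [ 710. -620.] [  38. 1911.] 25.5
at [346.7 321.  179.5] [-0.005  0.002 -1.   ]
  shift 1 x [-0.0, 0.0, 0.078] + [-0.0005, 0.0002, 0.079]
-53 23 y [-61. -47. -29.] ztop 88.9
-38 98 y [-64. -48. -26.] ztop 91.0
-23 96 y [-63. -48. -25.] ztop 91.2
-8 95 y [-64. -49. -27.] ztop 90.7
7 94 y [-64. -48. -26.] ztop 90.7
22 95 y [-64. -48. -26.] ztop 90.0
37 83 y [-64. -48. -28.] ztop 89.6
52 49 y [-55. -46. -34.] ztop 82.9
67 40 y [-54. -45. -34.] ztop 81.7
82 24 y [-49. -44. -39.] ztop 74.8
97 12 y [-46. -43. -40.] ztop 71.6
```

The bottle is level (top at 90 mm) and centred, and both applicators lie flat in the tray. Now the switch.

Call:
jog_arm(moves=[[0,0,0.078,0,0,0,-1],[0,0,0.079,0,0,0,-1],[0,0,0,0,0,0,-1],[0,0,0,0,0,0,-1],[-0.03,0,0,0,0,0,-1],[-0.02,0,0,0,0,0,-1],[-0.02,0,0,0,0,0,-1],[-0.01,0,0,0,0,0,-1],[0,0,0,0,0,0,-1]])

```text
time: 39.7
tcp_pos: [386.5, 316.8, 101.2]
eef_rot: [-0.002, 0.06, 0.998, 0.001]
force: [-0.4, 0.8, 0.9]
finger_gap: -0.1
grasp_force: 0.0
```

```bash
cat > rl.py <<'E'
from h import *
o=sensors.get_obs();D=o['tcp_pos'][:2]-[541.6,297.9];c,s=np.cos(np.radians(6.7)),np.sin(np.radians(6.7));print('roller frame',D@[c,-s],D@[s,c],o['tcp_pos'][2],o['force'].round(1))
E
python3 rl.py
```

```text
roller frame -156.20901489298342 0.7080779484554789 101.19164541992112 [-0.4  0.8  0.9]
```

Call:
jog_arm(moves=[[-0.012,0,0,0,0,0,-1],[-0.012,0,0,0,0,0,-1],[-0.006,0,0,0,0,0,-1],[0,0,0,0,0,0,-1]])

```text
time: 40.1
tcp_pos: [400.9, 315.0, 100.5]
eef_rot: [-0.002, 0.059, 0.998, 0.001]
force: [0.0, 0.4, 0.9]
finger_gap: -0.3
grasp_force: 0.1
```

Call:
jog_arm(moves=[[-0.005,0,0,0,0,0,-1],[0,0,0,0,0,0,-1]])

```text
time: 40.3
tcp_pos: [402.9, 314.8, 100.4]
eef_rot: [-0.003, 0.059, 0.998, 0.001]
force: [-1.3, 0.0, -0.4]
finger_gap: -0.1
grasp_force: 0.4
```

Call:
jog_arm(moves=[[-0.004,0,0,0,0,0,-1],[0,0,0,0,0,0,-1]])

```text
time: 40.5
tcp_pos: [404.7, 314.5, 100.4]
eef_rot: [-0.003, 0.059, 0.998, 0.001]
force: [-2.3, 0.7, -0.1]
finger_gap: -0.1
grasp_force: 0.9
```

```bash
python3 rl.py
```

```text
roller frame -137.89277621170388 0.5537695938732732 100.37150334916738 [-2.3  0.7 -0.1]
```

Call:
jog_arm(moves=[[-0.004,0,0,0,0,0,-1],[0,0,0,0,0,0,-1]])

```text
time: 40.7
tcp_pos: [405.3, 314.5, 100.1]
eef_rot: [-0.004, 0.059, 0.998, 0.001]
force: [-9.7, 1.4, 2.5]
finger_gap: -0.5
grasp_force: 4.8
```

Call:
jog_arm(moves=[[-0.003,0,0,0,0,0,-1],[0,0,0,0,0,0,-1]])

```text
time: 40.9
tcp_pos: [405.6, 314.5, 100.0]
eef_rot: [-0.006, 0.059, 0.998, 0.001]
force: [-15.0, 2.0, 5.4]
finger_gap: -0.3
grasp_force: 8.0
```

Call:
jog_arm(moves=[[-0.003,0,0,0,0,0,-1],[0,0,0,0,0,0,-1]])

```text
time: 41.1
tcp_pos: [405.8, 314.4, 99.8]
eef_rot: [-0.007, 0.058, 0.998, 0.001]
force: [-20.4, 2.2, 8.9]
finger_gap: 0.2
grasp_force: 11.5
```

The end stop is reached. I'll back off, rise and check everything.

Call:
jog_arm(moves=[[0.04,0,0,0,0,0,-1],[0.06,0,0,0,0,0,-1],[0,0,-0.09,0,0,0,-1],[0,0,-0.09,0,0,0,-1],[0,0,-0.09,0,0,0,-1],[0,-0.09,0,0,0,0,-1],[0,-0.09,0,0,0,0,-1],[0,-0.09,0,0,0,0,-1],[0,0,0,0,0,0,-1],[0,0,0,0,0,0,-1],[0,0,0,0,0,0,-1]])

```text
time: 42.2
tcp_pos: [345.3, 186.1, 235.9]
eef_rot: [-0.002, 0.059, 0.998, 0.001]
force: [0.4, -0.1, -0.2]
finger_gap: -0.1
grasp_force: 0.0
```

```bash
python3 tray.py; python3 - <<'E'
from h import *
c,s=np.cos(np.radians(6.7)),np.sin(np.radians(6.7))
for n in('top','scene'):
    i,d,K,E=cam(n);W=world(d,K,E);D=W[...,:2]-[541.6,297.9];lx=D@[c,-s];ly=D@[s,c];I=i.astype(int)
    m=(abs(lx+136)<60)&(abs(ly)<30)&(W[...,2]>75)&(W[...,2]<130)&(I[...,0]>I[...,1]+60)
    if m.sum(): print(n,m.sum(),'lever lx',np.median(lx[m]).round(),'z',np.median(W[...,2][m]).round())
    for q in models.silhouettes(n,'dye_yellow')[:3]:
        P=q['mask']&(d>0)
        if np.median(W[...,1][P])>100:
            for a in(-40,-20,0,20,40):
                k=P&(abs(lx-a)<8)&(W[...,2]>55); print(n,a,np.percentile(W[...,2][k],80).round(1),np.percentile(ly[k],[3,97]).round())
E
```

```text
top steel_tray 0.74 [313. 263.  85.  75.] med [491. -14.   5.] z [-2. 23.] [492. -14.] [214. 185.] 84.4
top applicator_a 0.97 [299. 262.  18.  38.] med [496.  21.  29.] z [19. 35.] [496.  21.] [ 31. 102.] 85.4
top applicator_a 0.69 [326. 267.  16.  41.] med [486. -49.  29.] z [ 8. 35.] [491. -48.] [ 30. 106.] 84.9
top dye_yellow 0.71 [482. 215.  24.  18.] med [ 627. -448.   88.] z [ 11. 130.] [ 643. -462.] [40. 64.] 61.0
top dye_yellow 0.69 [211. 235.  16.  52.] med [540. 249.  85.] z [72. 93.] [557. 258.] [141.  57.] 8.6
scene steel_tray 0.92 [328. 286.  90.  76.] med [514.  37.   5.] z [-1. 23.] [473.  60.] [248. 414.] 16.3
scene steel_tray 0.73 [210. 307.  42.  41.] med [733. 222.  12.] z [ 4. 16.] [741. 215.] [ 76. 127.] 7.0
scene steel_tray 0.6 [315. 287.  24.  20.] med [513.  27.  27.] z [ 9. 32.] [511.  23.] [33. 74.] 82.1
scene dye_yellow 0.72 [256. 333.  52.  36.] med [534. 260.  83.] z [62. 91.] [558. 232.] [ 83. 151.] 81.0
top 50 lever lx -116.0 z 105.0
scene 73 lever lx -121.0 z 101.0
scene -40 87.7 [-58. -24.]
scene -20 88.2 [-55. -23.]
scene 0 88.8 [-57. -23.]
scene 20 88.7 [-57. -23.]
scene 40 87.3 [-55. -25.]
```

```bash
python3 -c "
from workcell import ctrl
print(ctrl.job_done())"
```

```text
the job is handed in; nothing more can be done
None
```

The job is handed in: the yellow bottle (the only dye bottle found) lies level in the right bay, both applicators lie flat side by side in the tray, the roller was switched on last, and the jar and calculator were left alone; the final check was by camera measurements, and the hand-in returned no verdict.

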